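Take down the pile of lens cases on the eye clinic's instrument table

TASK

The diagnostic-lens cases have been left in one pile on the instrument table. Take the pile apart from the top down and put each case away, lid up, in the holder whose recess has its shape and size (small round, square, large round, oblong), so that it sits flat on the recess floor before you take the next. There is glass inside: keep the cases upright, set them down rather than drop them, and leave the eye occluder and the bottle where they are.

Things in the scene. Friction and masses are not known exactly. Their poses are not given: they have to be found in the camera images.
- small_lens_case: Small round lens case, topmost of the pile: a cylinder 34 mm across and 32 mm high, black base, white knurled lid with a lens in its window. Origin: centre of its underside; z up through the lid. It belongs in small_round_holder.
- square_lens_case: Square lens case, second from the top: 46 x 46 mm, 34 mm high, black base, white hinged lid with a dark window. Origin: centre of its underside; x and y along its sides, z up. It belongs in square_holder.
- large_lens_case: Large round lens case, third from the top: a cylinder 60 mm across and 36 mm high, black base, white knurled lid with a lens in its window. Origin: centre of its underside; z up. It belongs in large_round_holder.
- prism_case: Oblong prism case, bottom of the pile, lying flat on the table: 62 mm along its x, 104 mm along its y, 30 mm high, black base, white hinged lid with a dark window and a small prism at either end. Origin: centre of its underside; z up. It belongs in prism_holder, either way round.
- small_round_holder: Fixed low white round dish, 62 mm across outside and 9 mm high, with a recess: a round floor 46 mm across (dark rubber) at 3 mm above the table, whose sides slope outwards to a mouth 4 mm wider all round at the rim, 9 mm above the table. The floor is 6 mm larger than its case on every side. Origin: centre of its underside, on the table; z up.
- large_round_holder: Fixed low white round dish, 88 mm across outside and 9 mm high, with a recess: a round floor 72 mm across (dark rubber) at 3 mm above the table, whose sides slope outwards to a mouth 4 mm wider all round at the rim, 9 mm above the table. The floor is 6 mm larger than its case on every side. Origin: centre of its underside, on the table; z up.
- square_holder: Fixed low white square dish, 74 x 74 mm outside, its sides along its x and y and 9 mm high, with a recess: a square floor 58 x 58 mm (dark rubber) at 3 mm above the table, whose sides slope outwards to a mouth 4 mm wider all round at the rim, 9 mm above the table. The floor is 6 mm larger than its case on every side. Origin: centre of its underside, on the table; z up.
- prism_holder: Fixed low white oblong dish, 90 mm along its x by 132 mm along its y outside and 9 mm high, with a recess: an oblong floor 74 mm (x) by 116 mm (y) (dark rubber) at 3 mm above the table, whose sides slope outwards to a mouth 4 mm wider all round at the rim, 9 mm above the table. The floor is 6 mm larger than its case on every side. Origin: centre of its underside, on the table; z up.
- eye_occluder: Bystander: black paddle with a 66 mm disc and a straight handle, 190 mm long, lying flat; leave it alone. Origin under the paddle, on the table, 75 mm along its handle from the disc's centre (disc towards its +x).
- eyewash_bottle: Bystander: clear bottle 42 mm across and 95 mm high, standing; leave it alone. Origin: centre of its underside.

How it is judged (in metres and radians):
On the way, in this order (a step that is already met when the one before it is completed fails the run):
1. the small round lens case sits flat in its own holder, let go (horizontal distance between small_lens_case and small_round_holder below 0.01 m and z of small_lens_case in the frame of small_round_holder between 0.001 and 0.0055 m and angle between small_lens_case's own z axis and vertical below 0.08 rad and linear speed of small_lens_case below 0.02 m/s and contact force between small_lens_case and the fingers below 0.05 N), for 0.2 s.
2. the square lens case sits flat in its own holder, let go (horizontal distance between square_lens_case and square_holder below 0.01 m and z of square_lens_case in the frame of square_holder between 0.001 and 0.0055 m and angle between square_lens_case's own z axis and vertical below 0.08 rad and linear speed of square_lens_case below 0.02 m/s and contact force between square_lens_case and the fingers below 0.05 N), for 0.2 s.
3. the large round lens case sits flat in its own holder, let go (horizontal distance between large_lens_case and large_round_holder below 0.01 m and z of large_lens_case in the frame of large_round_holder between 0.001 and 0.0055 m and angle between large_lens_case's own z axis and vertical below 0.08 rad and linear speed of large_lens_case below 0.02 m/s and contact force between large_lens_case and the fingers below 0.05 N), for 0.2 s.
4. the oblong prism case sits flat in its own holder, let go (horizontal distance between prism_case and prism_holder below 0.01 m and z of prism_case in the frame of prism_holder between 0.001 and 0.0055 m and angle between prism_case's own z axis and vertical below 0.08 rad and linear speed of prism_case below 0.02 m/s and contact force between prism_case and the fingers below 0.05 N), for 0.2 s.
At the end, for the whole second after the job is handed in: Each of the four cases stands upright (within 0.08 rad) on the recess floor of its own holder: centre within 10 mm of the holder's centre, underside 1 to 5.5 mm above the holder's underside (the floor is at 3 mm, the rim at 9 mm), at rest and released (all of step 1 and all of step 2 and all of step 3 and all of step 4); the robot touches nothing.
It fails at once if a case is tipped by more than 0.6 rad (angle between any of small_lens_case, square_lens_case, large_lens_case, prism_case's own z axis and vertical above 0.6 rad).
It fails at once if a case falls: it moves faster than 0.6 m/s (a drop of about 2 cm) without the fingers touching it ((linear speed of small_lens_case above 0.6 m/s and contact force between small_lens_case and the fingers below 0.05 N) or (linear speed of square_lens_case above 0.6 m/s and contact force between square_lens_case and the fingers below 0.05 N) or (linear speed of large_lens_case above 0.6 m/s and contact force between large_lens_case and the fingers below 0.05 N) or (linear speed of prism_case above 0.6 m/s and contact force between prism_case and the fingers below 0.05 N)).
It fails at once if the eye occluder or the bottle is moved by more than 30 mm or the bottle is knocked over (distance of any of eye_occluder, eyewash_bottle from where it was at the start of the episode above 0.03 m or angle between eyewash_bottle's own z axis and vertical above 0.6 rad).
It also fails if it takes over 99 s, if anything falls off the work surface, if the arm or the gripper's body presses on something with over 40 N, if the wrist force passes 120 N, or if a joint passes its speed limit or range.

ROBOT

A 6-joint arm with a two-finger parallel gripper is mounted at the origin on the work surface. World frame = base frame: x ahead of the robot, y to its left, z up, the work surface at z = 0. Lengths are in mm, angles in rad, forces in N, time in s.
With the tool pointing down it reaches from about 275 to 750 mm from the base axis. Payload 10.2 kg.
Tool frame: the origin (TCP) lies at the very end of the fingers, on their centre line; the grasp point (between the pads) lies 19 mm behind it; x points along the fingers, z is the direction in which the jaws open and shut, and the axes are right-handed (so a half turn about x gives the same grasp; the last joint's range is limited). The gripper opens to 85 mm and grips with 20 to 120 N. Pads are 22 mm wide; open, the fingers measure 114 mm over their backs; the gripper's body (76 mm by 85 mm) begins 54 mm behind the grasp point. The pads swing forward as they close: fully open they stand 13 mm farther back than shut.
Start: joints at [1.1, 0.313, 1.498, -0, 1.331, -0.223], TCP at [128.78, 508.966, 231.294] pointing down, gripper open.
Joint ranges: [-2.94, 2.94], [-0.97, 2.17], [0.19, 2.56], [-1.23, 4.37], [0.02, 3.11], [-2.88, 2.88]. Speed limits (rad/s): [2.39, 2.39, 3.01, 3.14, 3.14, 3.14].

INTERFACE

Orientations are given as a unit quaternion [w, x, y, z].
In Python, from rig import sense, vision, job gives the robot as it stands. The module is installed in compiled form; this text tells all that it offers.
- The arm moves only by the shell command python3 -m pendant 'ROWS' [FORCE]. ROWS is JSON, a list of rows, each a list of 7 numbers: the turn, a rotation vector about the tool's x, y, z in rad, then the shift along the tool's x, y, z in cm, then the opening, from 0 (shut) to 1 (fully open). A call has exactly 5 rows; each row is the pose to reach, as a shift and turn from the pose commanded when the call began, along the tool's axes at that moment; what a row does not reach only later rows make up. A row lasts 1/8 s, in which the tool goes at most 62.5 mm and 10.7 degrees, less where a joint would pass 70% of its speed; a pose out of reach is approached as far as the arm can. A call with a gripper value outside its range is refused whole. The fingers move at their own pace and stop on an object; FORCE is the grip in N (left out, the last holds). Time passes only in rows, so rows that repeat a pose let the fingers close, or fill a call up. It gives the time, the measured TCP pose, the force and the opening at its end, in the units of the state.
- sense(): the state, without advancing time (a new reading comes with each control period).
- vision.capture(name): name is "scene" or "top" or "wrist"; returns the picture (384x512x3 uint8, red, green, blue); there is no depth.
- vision.calibration(name): a dict with "K" (3x3 intrinsics, pixels), "extrinsics" (4x4, takes a point from camera to world coordinates). Camera axes: x right, y up, looking along -z (the intrinsics and any distortion apply to the point x, -y, -z); pixel columns grow to the right and rows downward; lengths in mm; the calibration is good to about 2 mm. A picture is of the moment at which its call begins: read the wrist's pose just before it. calibration takes no time and is no camera call; for the wrist camera it gives the pose at the moment of the call.
- job.finish_job(): hands the job in, once; it reports no verdict.
The state is a dict: "time_s": time; "joints": joint angles; "dq": joint speeds; "tau": joint torques, N m; "eef_pos": TCP position; "ee_rot": TCP orientation; "force": force on the tool from outside, world axes, zero at the start; "wrist_torque": the same for the moment, N m; "grip_width": opening from 0.0 (shut) to 1.0 (fully open).
Only numpy, scipy, OpenCV 4.12 (cv2) and the standard library are available. Lean on these libraries where they do the work, as an engineer would, in place of code of your own. Each camera call takes 0.05 s, during which the arm holds its last target.

## Working session

There is one attempt and no reset: what is moved stays moved. The work goes in short steps, Python scripts to look and compute and a shell command to move; the robot and the scene stay as the last step left them, time stands still between calls to the robot, and variables do not carry over. Pictures are saved under pics/ and viewed, and the job is handed in when it is done.

```bash
mkdir -p pics
python3 - <<'E'
from rig import sense, vision
import cv2,json
s=sense(); print(s)
for n in ["scene","top","wrist"]:
    c=vision.calibration(n); print(n,c)
    im=vision.capture(n); cv2.imwrite(f"pics/{n}0.png",im[:,:,::-1])
E
```

```text
{'time_s': 0.0, 'joints': array([ 1.09960564e+00,  3.13438830e-01,  1.49845447e+00,  9.98535913e-07,
        1.33098673e+00, -2.23361569e-01]), 'dq': array([ 0.00034529,  0.00047803,  0.00025087,  0.0012664 ,  0.00012244,
       -0.00056753]), 'tau': array([ 3.35437238e-03, -4.12256849e+01, -2.59752488e+01,  4.38166376e-05,
        3.92285336e-03, -1.00756012e-05]), 'eef_pos': array([128.65320701, 508.72377715, 230.73424568]), 'ee_rot': array([ 0.55755267, -0.43455999,  0.5583773 ,  0.43417442]), 'force': array([-0.31513899, -0.32333311, -0.27507373]), 'wrist_torque': array([ 0.01911831, -0.00676856, -0.0031727 ]), 'grip_width': 1.000314860855156}
scene {'K': array([[436.74095252,   0.        , 254.49278016],
       [  0.        , 436.74095252, 191.24416511],
       [  0.        ,   0.        ,   1.        ]]), 'extrinsics': array([[ 8.67769717e-01, -2.48928254e-01,  4.30128403e-01,
         9.66133505e+02],
       [ 4.96558210e-01,  4.69382086e-01, -7.30144097e-01,
        -8.11119012e+02],
       [-2.01410714e-02,  8.47180726e-01,  5.30922928e-01,
         6.94451192e+02],
       [
[... 422 characters left out ...]
+01],
       [-4.14963626e-03,  1.31579174e-01,  9.91296979e-01,
         9.91561694e+02],
       [ 0.00000000e+00,  0.00000000e+00,  0.00000000e+00,
         1.00000000e+00]])}
wrist {'K': array([[290.99211657,   0.        , 256.65174454],
       [  0.        , 290.99211657, 183.64665185],
       [  0.        ,   0.        ,   1.        ]]), 'extrinsics': array([[ 2.44934132e-01, -9.17714896e-01, -3.12740531e-01,
         4.81827436e+01],
       [ 9.69538289e-01,  2.31286809e-01,  8.06344762e-02,
         5.29133946e+02],
       [-1.66670030e-03, -3.22964055e-01,  9.46409764e-01,
         3.73564163e+02],
       [ 0.00000000e+00,  0.00000000e+00,  0.00000000e+00,
         1.00000000e+00]])}
```

View pics/scene0.png

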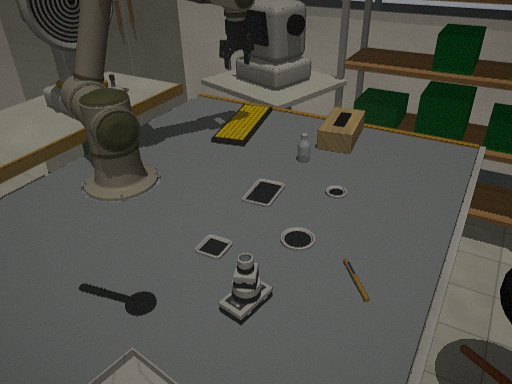

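View pics/top0.png

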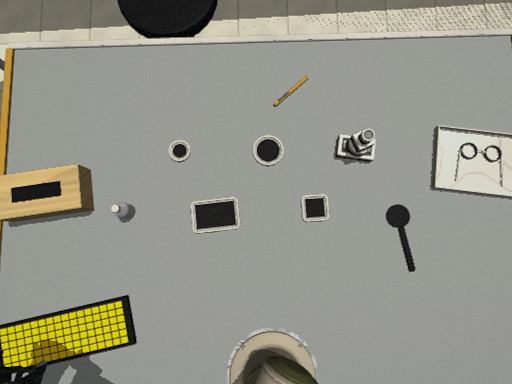

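View pics/wrist0.png

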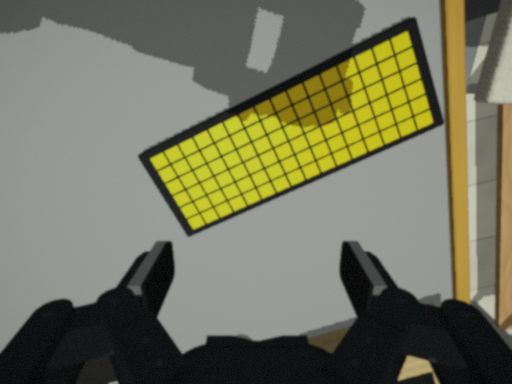

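The scene and top views agree. In the top view the pile is at about (357,145). The holders are small round (179,151), large round (268,150), prism (215,215) and square (315,208). The bottle is at (122,210) and the occluder at (400,235).

```bash
cat > h.py <<'E'
import numpy as np, cv2
from rig import sense, vision
from scipy.spatial.transform import Rotation as R
def rays(cal,px):
    K,E=cal["K"],cal["extrinsics"]
    px=np.atleast_2d(px).astype(float)
    d=np.c_[(px[:,0]-K[0,2])/K[0,0],-(px[:,1]-K[1,2])/K[1,1],-np.ones(len(px))]
    return E[:3,3],d@E[:3,:3].T
def toplane(cal,px,z):
    o,d=rays(cal,px); return o+d*((z-o[2])/d[:,2])[:,None]
def proj(cal,p):
    K,E=cal["K"],cal["extrinsics"]
    c=(np.atleast_2d(p)-E[:3,3])@E[:3,:3]
    return np.c_[K[0,0]*c[:,0]/-c[:,2]+K[0,2],K[1,1]*c[:,1]/c[:,2]+K[1,2]]
def pose():
    s=sense(); q=s["ee_rot"]; return s["eef_pos"],R.from_quat([q[1],q[2],q[3],q[0]]),s
E
python3 - <<'E'
from h import *
for n in ["top","scene"]:
    im=cv2.imread(f"pics/{n}0.png"); cal=vision.calibration(n)
    g=im.max(2); m=(g<60).astype(np.uint8)
    cs,_=cv2.findContours(m,cv2.RETR_LIST,cv2.CHAIN_APPROX_NONE)
    for c in cs:
        a=cv2.contourArea(c)
        if 80<a<1500:
            p=toplane(cal,c[:,0,:],3)[:,:2]
            r=cv2.minAreaRect(p.astype(np.float32))
            px=c[:,0].mean(0)
            print(n,px.round(),a,np.round(r[0],1),np.round(r[1],1),round(r[2],1))
    for nm,(x0,y0,x1,y1) in {"top":{"pile":(320,115,400,175)},"scene":{"pile":(200,235,300,335)}}[n].items():
        cv2.imwrite(f"pics/{n}_{nm}.png",cv2.resize(im[y0:y1,x0:x1],None,fx=6 if n=="scene" else 8,fy=6 if n=="scene" else 8,interpolation=cv2.INTER_CUBIC))
E
```

```text
top [278. 369.] 977.0 [ 21.4 -25.1] [193.6  83.4] 88.5
top [403. 236.] 606.5 [ 353.6 -369.3] [182.   62.6] 1.6
top [215. 214.] 835.0 [432.2 145.1] [ 66.  107.9] 5.1
top [315. 207.] 275.5 [ 444.6 -136.4] [49.7 49.8] 2.3
top [ 36. 191.] 616.5 [512.6 655.1] [ 41. 138.] 6.9
top [179. 150.] 113.5 [621.3 247. ] [35.8 34.7] 0.0
top [268. 150.] 342.0 [614.2  -8.8] [60.7 59.3] 88.4
scene [246. 311.] 208.5 [ 627.9 -266.6] [120.4  59.8] 50.2
scene [245. 297.] 240.0 [ 596.5 -232. ] [84.9 60. ] 79.9
scene [119. 297.] 904.5 [ 351.3 -364.5] [191.4  67.3] 0.8
scene [249. 282.] 108.5 [ 572.4 -191.5] [54.  64.7] 24.4
scene [507. 296.] 398.0 [1084.1   38.9] [ 21.2 177. ] 3.5
scene [214. 247.] 247.5 [ 445.2 -132.5] [50.9 51.2] 1.6
scene [297. 239.] 300.0 [613.   -4.8] [65.8 61.1] 28.3
scene [488. 233.] 843.0 [1029.   245.5] [ 96.6 112.1] 89.8
scene [264. 192.] 397.5 [431.2 150.1] [ 69.6 107.5] 5.0
scene [493. 193.] 1436.5 [1023.3  470.3] [102.6 247. ] 0.7
scene [ 93. 143.] 132.5 [-294.3  160. ] [ 35.5 222.5] 52.3
scene [342. 119.] 133.0 [446.  780.3] [ 44.3 140.8] 6.8
scene [99. 99.] 170.5 [-624.8  504.8] [109.1 141.7] 39.4
scene [109.  99.] 643.5 [-564.7  536.9] [331.3 235.4] 9.3
scene [272.  83.] 91.0 [ -39.  1060.3] [374.  205.9] 18.1
scene [300.  28.] 316.0 [-488.8 2326.3] [ 140.1 1353. ] 24.2
scene [357.   5.] 102.0 [-363.1 3375.6] [128.8 482.8] 19.3
scene [321.   3.] 228.0 [-693.9 3295.9] [411.8 388. ] 22.0
scene [72. 46.] 1013.0 [-1968.8  1640.7] [ 886.8 3043.6] 56.8
scene [56. 16.] 1024.5 [-2552.6  1871.5] [ 503.3 2277.8] 55.3
```

View pics/top_pile.png

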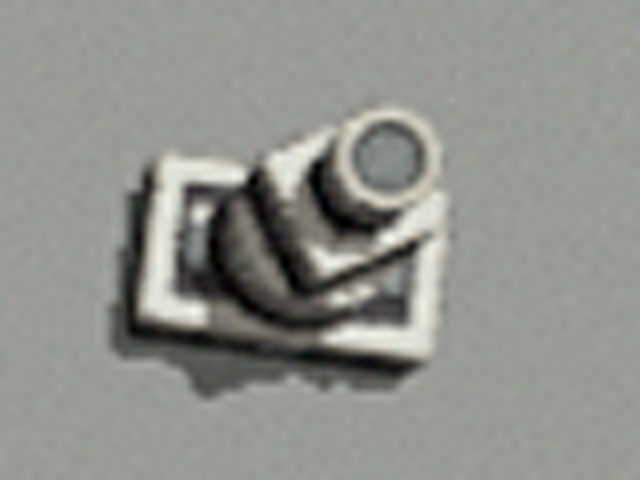

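View pics/scene_pile.png

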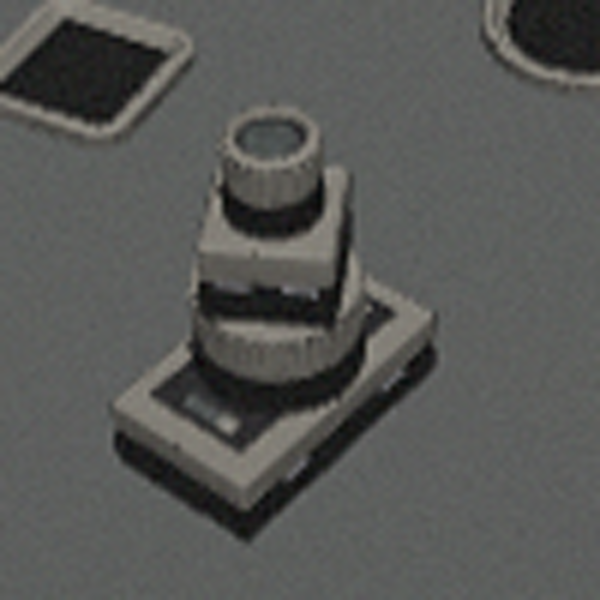

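Run:
```python
from h import *
p,r,s=pose(); M=r.as_matrix(); print("tool axes in world (cols)\n",M.round(3))
cal=vision.calibration("wrist"); E=cal["extrinsics"]
print("cam in tool",(M.T@(E[:3,3]-p)).round(1)); print("cam axes in tool\n",(M.T@E[:3,:3]).round(3))
ct=vision.calibration("top")
print("small top",toplane(ct,[368.25,134],132))
print("bottle", toplane(ct,[124,212],0))
cs=vision.calibration("scene")
a=np.array([270,135])/6+[200,235]; print("small top scene",toplane(cs,a,132))
```

```text
tool axes in world (cols)
 [[-0.    -0.969  0.245]
 [-0.001  0.245  0.969]
 [-1.     0.    -0.001]]
cam in tool [-1.427e+02  8.310e+01 -1.000e-01]
cam axes in tool
 [[ 0.001  0.323 -0.946]
 [ 0.     0.946  0.323]
 [ 1.    -0.001  0.   ]]
small top [[ 614.37788716 -261.08089963  132.        ]]
bottle [[446.21302618 403.14380319   0.        ]]
small top scene [[ 615.15894663 -257.93946389  132.        ]]
```

```bash
cat >> h.py <<'E'
def plan(x,y,z,head_deg):
    """shift (cm) in tool axes and turn to get TCP there, jaw heading head_deg (mod 180), tool down"""
    p,r,s=pose(); M=r.as_matrix()
    cands=[]
    for k in (0,180,-180):
        a=np.deg2rad(head_deg+k); zt=np.array([np.cos(a),np.sin(a),0]); xt=np.array([0,0,-1.]); yt=np.cross(zt,xt)
        T=np.c_[xt,yt,zt]; rv=R.from_matrix(M.T@T).as_rotvec(); cands.append(rv)
    rv=min(cands,key=np.linalg.norm)
    sh=M.T@(np.array([x,y,z])-p)/10
    print("at",p.round(1),"turn",rv.round(4),"shift cm",sh.round(2),"grip",round(s["grip_width"],3),"j",s["joints"].round(2),"t",round(s["time_s"],2),"F",s["force"].round(1))
E
python3 -m pendant '[[0.09,0,0,-1,-4,-4,1],[0.18,0,0,-2,-9,-8.5,1],[0.27,0,0,-3,-13.5,-12.8,1],[0.36,0,0,-3.9,-18,-17.1,1],[0.45,0,0,-3.9,-22.4,-21.3,1]]' 50
python3 -c "
from h import *
plan(614,-260,270,0)"
```

```text
time_s: 0.78
eef_pos: [291.9, 249.9, 270.8]
ee_rot: [0.642, -0.298, 0.641, 0.298]
force: [0.6, 1.8, -0.3]
grip_width: 1.0
at [291.9 249.9 270.8] turn [8.705e-01 1.500e-03 1.000e-04] shift cm [  0.09 -57.49 -18.23] grip 1.0 j [ 0.4  -0.04  1.8  -0.    1.38 -0.47] t 0.78 F [ 0.6  1.8 -0.3]
```

```bash
python3 -m pendant '[[0.15,0,0,0,-6,-1.9,1],[0.3,0,0,0,-12,-3.8,1],[0.45,0,0,0,-18,-5.7,1],[0.6,0,0,0,-23.5,-7.5,1],[0.75,0,0,0,-29,-9.2,1]]'
python3 -c "
from h import *
plan(614,-260,270,0)"
```

```text
time_s: 1.4
eef_pos: [455.0, -7.3, 270.2]
ee_rot: [0.706, -0.041, 0.706, 0.042]
force: [1.1, 0.9, 0.9]
grip_width: 0.997
at [455.   -7.3 270.2] turn [ 0.1174 -0.     -0.0002] shift cm [ 1.000e-02 -2.696e+01  1.283e+01] grip 0.997 j [-0.27  0.13  1.63  0.    1.39 -0.39] t 1.4 F [1.1 0.9 0.9]
```

```bash
python3 -m pendant '[[0.06,0,0,0,-5.5,2.6,1],[0.117,0,0,0,-11,5.2,1],[0.117,0,0,0,-16.5,7.8,1],[0.117,0,0,0,-22,10.4,1],[0.117,0,0,0,-27,12.8,1]]'
python3 - <<'E'
from h import *
plan(614,-260,270,0)
cal=vision.calibration("wrist"); im=vision.capture("wrist"); 
cv2.imwrite("pics/w1.png",cv2.resize(im[:,:,::-1],(768,576)))
np.save("w1.npy",im); np.save("w1cal.npy",cal,allow_pickle=True)
E
```

```text
time_s: 2.02
eef_pos: [615.1, -259.4, 269.7]
ee_rot: [0.707, -0.002, 0.707, 0.002]
force: [0.0, -0.7, 0.8]
grip_width: 1.001
at [ 615.1 -259.4  269.7] turn [ 0.0055 -0.0004 -0.0003] shift cm [-0.03 -0.06 -0.11] grip 1.001 j [-0.57  0.63  0.92  0.    1.59 -0.58] t 2.02 F [ 0.  -0.7  0.8]
```

View pics/w1.png

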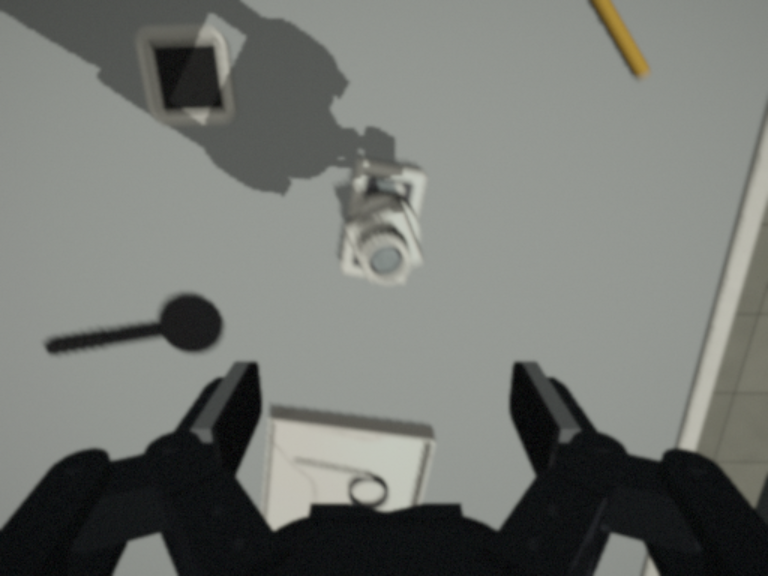

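The pile is centred in the wrist view, with the small case's lid at about (386,259) in the 768-wide image and the occluder to its left. I'll zoom in to get the lid and the square's edges.

Run:
```python
from h import *
im=np.load("w1.npy"); cal=np.load("w1cal.npy",allow_pickle=True).item()
x0,y0,x1,y1=215,95,300,195
cv2.imwrite("pics/w1z.png",cv2.resize(im[y0:y1,x0:x1,::-1],None,fx=6,fy=6,interpolation=cv2.INTER_CUBIC))
print(toplane(cal,[386/1.5,259/1.5],132))
```

```text
[[ 615.93112297 -260.57790229  132.        ]]
```

View pics/w1z.png

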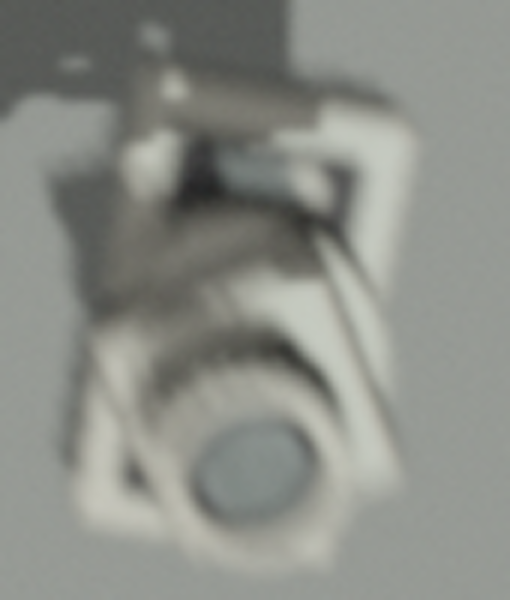

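```bash
python3 -m pendant '[[0,0,0,4,0,0,1],[0,0,0,9,-0.1,0,1],[0,0,0,13,-0.1,0,1],[0,0,0,15.5,-0.1,0,1],[0,0,0,16.2,-0.1,0,1]]' 40
python3 -m pendant '[[0,0,0,0,0,0,0.2],[0,0,0,0,0,0,0.1],[0,0,0,0,0,0,0.1],[0,0,0,0,0,0,0.1],[0,0,0,0,0,0,0.1]]' 40
```

```text
time_s: 2.7
eef_pos: [613.8, -258.1, 106.4]
ee_rot: [0.706, -0.002, 0.708, 0.003]
force: [0.3, 0.3, 0.5]
grip_width: 1.001
time_s: 3.32
eef_pos: [614.9, -258.8, 109.5]
ee_rot: [0.708, -0.003, 0.707, 0.002]
force: [-1.1, -0.5, 6.7]
grip_width: 0.381
```

```bash
python3 -m pendant '[[0,0,0,-0.5,0,0,0.1],[0,0,0,-1.5,0,0,0.1],[0,0,0,-3,0,0,0.1],[0,0,0,-5,0,0,0.1],[0,0,0,-7,0,0,0.1]]' 40
python3 - <<'E'
from h import *
plan(621,248,180,0)
for n in ["wrist","scene"]:
    cal=vision.calibration(n); im=vision.capture(n); 
    np.save(f"{n}2.npy",im); np.save(f"{n}2cal.npy",cal,allow_pickle=True)
    if n=="wrist": cv2.imwrite("pics/w2.png",cv2.resize(im[:,:,::-1],(768,576)))
    else: cv2.imwrite("pics/s2.png",cv2.resize(im[210:340,180:330,::-1],None,fx=4,fy=4,interpolation=cv2.INTER_CUBIC))
E
```

```text
time_s: 3.95
eef_pos: [614.5, -258.6, 179.9]
ee_rot: [0.707, -0.002, 0.707, 0.002]
force: [1.0, -0.3, -0.6]
grip_width: 0.382
at [ 614.5 -258.6  179.9] turn [0.006  0.0007 0.0004] shift cm [-3.000e-02  5.066e+01  9.500e-01] grip 0.382 j [-0.57  0.67  1.08  0.    1.39 -0.58] t 3.95 F [ 1.  -0.3 -0.6]
```

View pics/w2.png

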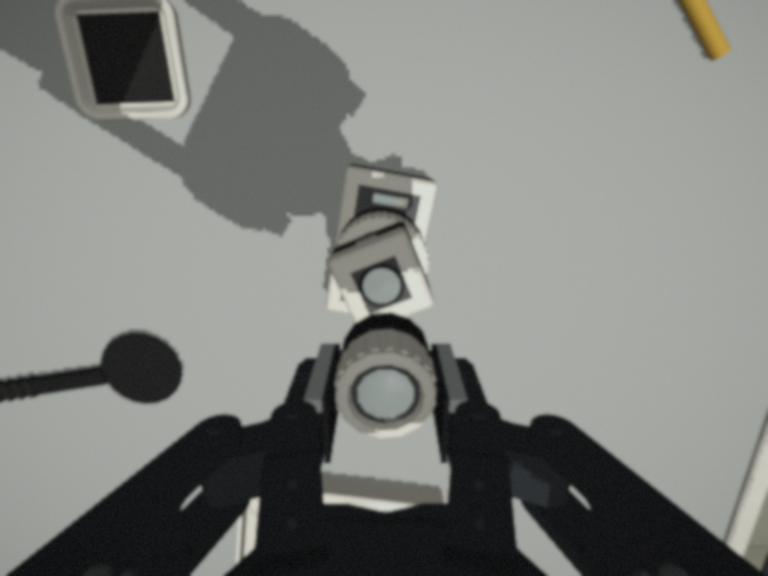

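View pics/s2.png

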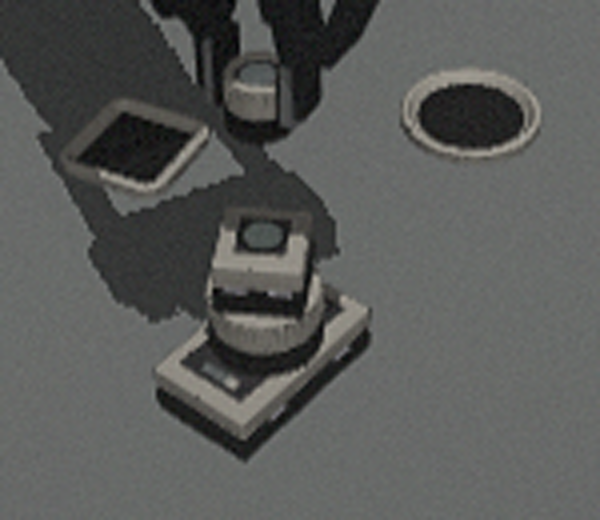

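The wrist view shows the small case upright in the jaws, lid at (386,392). The square case is exposed, with its window at (383,285) and corners near (330,262), (405,225), (433,302) and (358,325).

```bash
python3 -m pendant '[[0,0,0,0,3,0,0.1],[0,0,0,0,9,0.2,0.1],[0,0,0,0,15,0.4,0.1],[0,0,0,0,21,0.5,0.1],[0,0,0,0,26,0.6,0.1]]' 40
python3 -m pendant '[[0,0,0,0,6,0.1,0.1],[0,0,0,0,12,0.2,0.1],[0,0,0,0,17,0.3,0.1],[0,0,0,0,20,0.4,0.1],[0,0,0,0,20.5,0.4,0.1]]' 40
python3 - <<'E'
from h import *
cal=np.load("wrist2cal.npy",allow_pickle=True).item()
print("held lid",toplane(cal,[386/1.5,392/1.5],203))
q=toplane(cal,np.array([[330,262],[405,225],[433,302],[358,325],[383,285]])/1.5,100); print(q.round(1), q[:4].mean(0))
for i in range(4):
    d=q[(i+1)%4]-q[i]; print(np.hypot(*d[:2]).round(1), np.degrees(np.arctan2(d[1],d[0])).round(1))
plan(621,248,180,0)
cal=vision.calibration("wrist"); im=vision.capture("wrist"); 
np.save("w3.npy",im); np.save("w3cal.npy",cal,allow_pickle=True)
cv2.imwrite("pics/w3.png",cv2.resize(im[:,:,::-1],(768,576)))
E
```

```text
time_s: 4.68
eef_pos: [618.5, 3.8, 177.9]
ee_rot: [0.707, -0.002, 0.707, 0.002]
force: [0.7, -0.2, -0.5]
grip_width: 0.379
time_s: 5.3
eef_pos: [621.2, 208.2, 177.6]
ee_rot: [0.707, -0.003, 0.707, 0.003]
force: [0.1, -0.9, -1.3]
grip_width: 0.387
held lid [[ 615.02169182 -255.68826381  203.        ]]
[[ 585.4 -244.3  100. ]
 [ 624.9 -224.   100. ]
 [ 641.3 -267.   100. ]
 [ 599.8 -281.2  100. ]
 [ 613.7 -257.2  100. ]] [ 612.84048188 -254.10494679  100.        ]
44.5 27.2
46.0 -69.2
43.8 -161.1
39.6 111.4
at [621.2 208.2 177.6] turn [ 0.0085 -0.0008  0.    ] shift cm [-0.24  3.98  0.02] grip 0.387 j [0.14 0.64 1.13 0.   1.37 0.14] t 5.3 F [ 0.1 -0.9 -1.3]
```

View pics/w3.png

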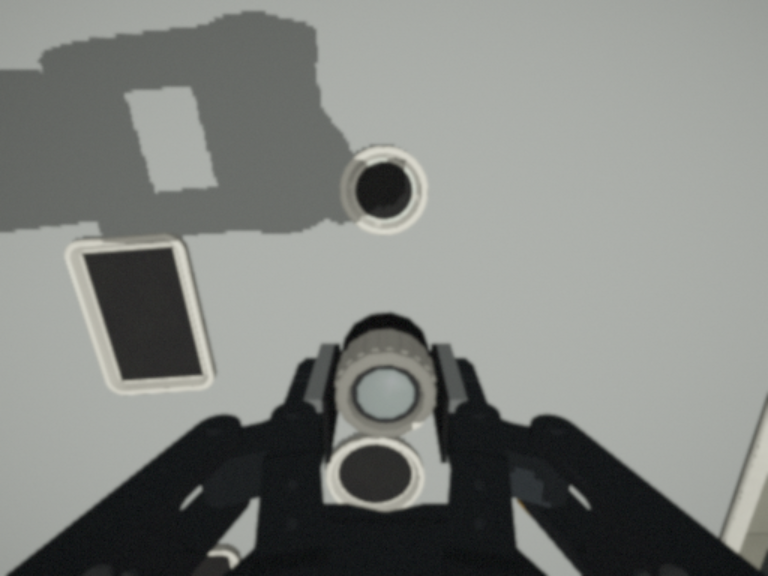

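```bash
cat >> h.py <<'E'
def floors(im,cal,z=3,lo=50,amin=400):
    m=(im.max(2)<lo).astype(np.uint8)
    cs,_=cv2.findContours(m,cv2.RETR_LIST,cv2.CHAIN_APPROX_NONE)
    for c in cs:
        if amin<cv2.contourArea(c)<12000:
            p=toplane(cal,c[:,0,:],z)[:,:2].astype(np.float32)
            r=cv2.minAreaRect(p); print(c[:,0].mean(0).round(),np.round(r[0],1),np.round(r[1],1),round(r[2],1))
E
python3 - <<'E'
from h import *
im=np.load("w3.npy"); cal=np.load("w3cal.npy",allow_pickle=True).item()
floors(im,cal); 
im=np.load("wrist2.npy"); cal=np.load("wrist2cal.npy",allow_pickle=True).item()
floors(im,cal)
E
```

```text
[159. 356.] [487.6 -81.6] [100.5  38. ] 55.0
[250. 315.] [613.8  -7.8] [58.9 59.1] 37.8
[ 96. 208.] [431.2 146.6] [ 64.2 106.3] 5.0
[255. 126.] [619.  248.2] [36.9 36.3] 0.5
[ 61. 250.] [ 365.1 -367.9] [ 62.9 157.7] 89.6
[83. 37.] [ 442.5 -134.4] [50.7 52.1] 2.2
```

```bash
python3 -m pendant '[[0,0,0,2,3,-0.1,0.1],[0,0,0,6,4,-0.1,0.1],[0,0,0,10,4,-0.1,0.1],[0,0,0,13,4,-0.1,0.1],[0,0,0,15,4,-0.1,0.1]]' 40
python3 -m pendant '[[0,0,0,0.4,0,0,0.1],[0,0,0,0.8,0,0,0.1],[0,0,0,1.2,0,0,0.1],[0,0,0,1.4,0,0,0.1],[0,0,0,1.4,0,0,0.1]]' 40
python3 - <<'E'
from h import *
plan(620,248,11,0)
cal=vision.calibration("wrist"); im=vision.capture("wrist"); 
cv2.imwrite("pics/w4.png",cv2.resize(im[:,:,::-1],(768,576)))
E
```

```text
time_s: 5.98
eef_pos: [620.2, 245.1, 26.7]
ee_rot: [0.707, -0.002, 0.708, 0.001]
force: [0.0, -0.6, 0.4]
grip_width: 0.385
time_s: 6.6
eef_pos: [620.5, 246.5, 14.3]
ee_rot: [0.707, -0.002, 0.707, 0.002]
force: [0.1, 0.4, -1.0]
grip_width: 0.381
at [620.5 246.5  14.3] turn [ 0.006   0.0001 -0.    ] shift cm [ 0.33  0.15 -0.05] grip 0.381 j [ 0.2   0.84  1.23 -0.    1.07  0.2 ] t 6.6 F [ 0.1  0.4 -1. ]
```

View pics/w4.png

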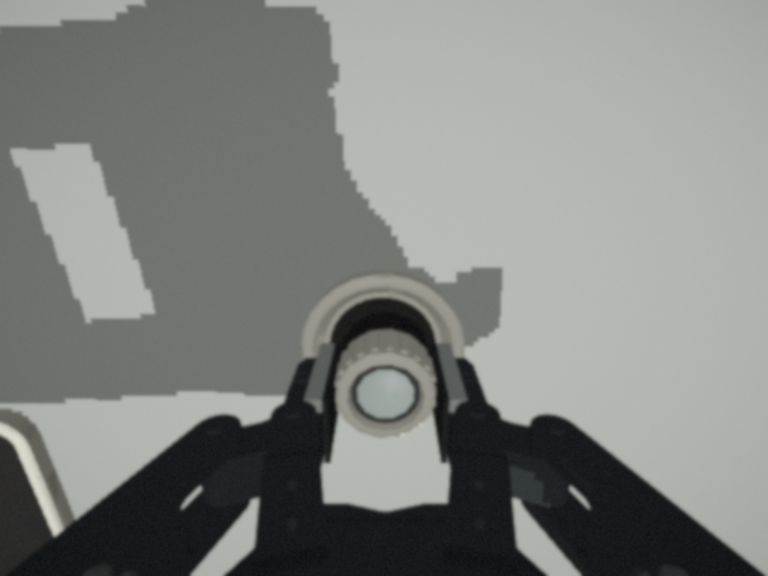

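```bash
python3 - <<'E'
from h import *
cal=vision.calibration("wrist")
print(toplane(cal,np.array([[383,274],[302,337],[463,337]])/1.5,9))
print("case", toplane(cal,np.array([[386,392]])/1.5,36+3))
E
python3 -m pendant '[[0,0,0,0.2,0.1,0,0.1],[0,0,0,0.3,0.1,0,0.1],[0,0,0,0.4,0.1,0,0.1],[0,0,0,0.4,0.1,0,0.1],[0,0,0,0.4,0.1,0,0.1]]' 40
python3 -c "
from h import *
for i in range(3): plan(620,248,11,0)"
```

```text
[[619.78933012 279.47073475   9.        ]
 [589.37980585 254.20714354   9.        ]
 [650.0731414  254.58892594   9.        ]]
case [[620.99922104 250.39583599  39.        ]]
time_s: 7.28
eef_pos: [620.7, 247.6, 12.4]
ee_rot: [0.707, -0.002, 0.707, 0.002]
force: [-7.0, -2.2, 14.4]
grip_width: 0.385
at [620.7 247.6  12.4] turn [0.0063 0.001  0.0001] shift cm [ 0.14  0.04 -0.07] grip 0.385 j [ 0.2   0.84  1.23 -0.    1.07  0.2 ] t 7.28 F [-7.  -2.2 14.4]
at [620.7 247.6  12.4] turn [0.0063 0.001  0.0001] shift cm [ 0.14  0.04 -0.07] grip 0.385 j [ 0.2   0.84  1.23 -0.    1.07  0.2 ] t 7.28 F [-7.  -2.2 14.4]
at [620.7 247.6  12.4] turn [0.0063 0.001  0.0001] shift cm [ 0.14  0.04 -0.07] grip 0.385 j [ 0.2   0.84  1.23 -0.    1.07  0.2 ] t 7.28 F [-7.  -2.2 14.4]
```

```bash
python3 -m pendant '[[0,0,0,-0.15,0,0,0.1],[0,0,0,-0.15,0,0,0.5],[0,0,0,-0.15,0,0,0.75],[0,0,0,-0.15,0,0,0.8],[0,0,0,-0.15,0,0,0.8]]' 40
python3 -m pendant '[[0,0,0,-1,0,0,0.8],[0,0,0,-4,0,0,0.8],[0,0,0,-8,-2,0,0.9],[0,0,0,-12,-6,0,1],[0,0,0,-15,-11,0,1]]' 40
python3 - <<'E'
from h import *
plan(613,-258,200,0)
cal=vision.calibration("wrist"); im=vision.capture("wrist"); 
cv2.imwrite("pics/w5.png",cv2.resize(im[:,:,::-1],(768,576)))
E
```

```text
time_s: 7.9
eef_pos: [620.4, 247.5, 11.6]
ee_rot: [0.707, -0.002, 0.707, 0.002]
force: [-0.1, -0.6, -0.4]
grip_width: 0.799
time_s: 8.52
eef_pos: [621.3, 136.9, 164.5]
ee_rot: [0.708, -0.003, 0.706, 0.003]
force: [0.3, -0.2, 0.0]
grip_width: 0.998
at [621.3 136.9 164.5] turn [ 0.0074  0.0027 -0.0001] shift cm [ -3.56 -39.48  -1.11] grip 0.998 j [0.03 0.61 1.23 0.   1.3  0.03] t 8.53 F [ 0.3 -0.2  0. ]
```

View pics/w5.png

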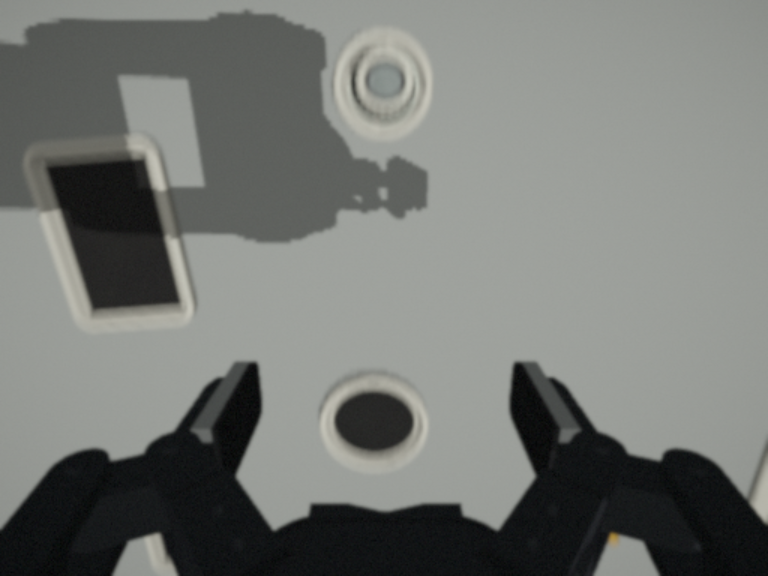

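The small case is seated in the middle of its dish, lid at (386,81) and dish at (383,84). Next is the square.

```bash
python3 - <<'E'
from h import *
cal=vision.calibration("wrist")
print("small",toplane(cal,[386/1.5,81/1.5],35),toplane(cal,[383/1.5,84/1.5],9))
E
python3 -m pendant '[[-0.07,0,0,-1,-5,-0.1,1],[-0.14,0,0,-2,-11,-0.3,1],[-0.21,0,0,-3.6,-17,-0.5,1],[-0.29,0,0,-3.6,-23,-0.7,1],[-0.38,0,0,-3.6,-28,-0.8,1]]' 40
python3 -c "
from h import *
plan(613,-258,200,22)"
```

```text
small [[624.62713775 238.43638588  35.        ]] [[622.9871379  238.96056397   9.        ]]
time_s: 9.2
eef_pos: [614.5, -144.9, 198.8]
ee_rot: [0.694, -0.137, 0.693, 0.136]
force: [0.5, -0.3, 0.1]
grip_width: 0.997
at [ 614.5 -144.9  198.8] turn [0.004  0.0009 0.001 ] shift cm [ -0.12 -10.42  -4.42] grip 0.997 j [-0.42  0.57  1.19 -0.    1.37 -0.8 ] t 9.2 F [ 0.5 -0.3  0.1]
```

```bash
python3 -m pendant '[[0,0,0,0,-5,-2.1,1],[0,0,0,0,-9,-3.8,1],[0,0,0,0,-10.4,-4.4,1],[0,0,0,0,-10.4,-4.4,1],[0,0,0,0,-10.4,-4.4,1]]' 40
python3 - <<'E'
from h import *
plan(613,-258,200,22)
cal=vision.calibration("wrist"); im=vision.capture("wrist"); 
np.save("w6.npy",im); np.save("w6cal.npy",cal,allow_pickle=True)
cv2.imwrite("pics/w6.png",cv2.resize(im[120:270,170:350,::-1],None,fx=4,fy=4,interpolation=cv2.INTER_CUBIC))
E
```

```text
time_s: 9.82
eef_pos: [613.5, -253.9, 198.0]
ee_rot: [0.694, -0.136, 0.694, 0.136]
force: [0.8, 1.3, -0.3]
grip_width: 1.002
at [ 613.5 -253.9  198. ] turn [ 0.0036  0.0003 -0.0001] shift cm [-0.2  -0.36 -0.2 ] grip 1.002 j [-0.57  0.65  1.07  0.    1.42 -0.96] t 9.82 F [ 0.8  1.3 -0.3]
```

View pics/w6.png

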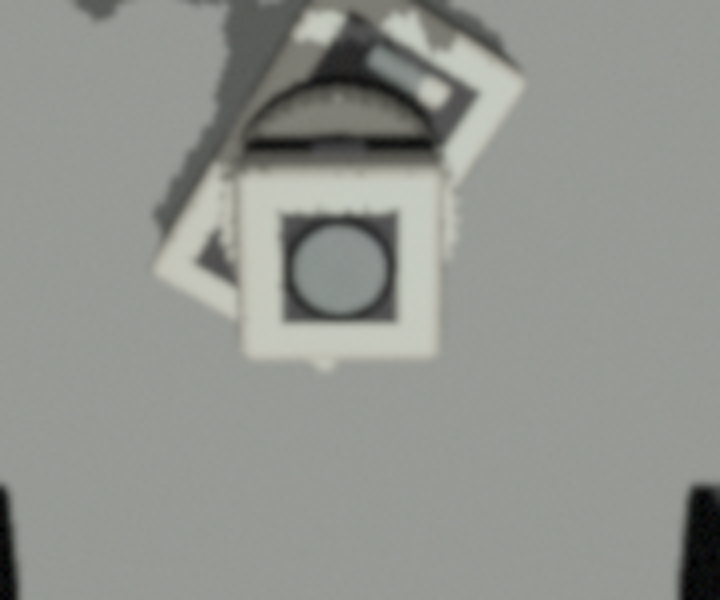

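The square lid is aligned with the jaws at a heading of 22°, window centre at crop (340,267), and the prism case lies rotated beneath it.

Run:
```python
from h import *
cal=np.load("w6cal.npy",allow_pickle=True).item()
P=lambda a: toplane(cal,np.array(a)/4+[170,120],100)
c=P([[340,267]])[0]; q=P([[240,165],[440,165],[440,357],[243,357]]); print(c.round(1),q.round(1))
print([np.hypot(*(q[i]-q[(i+1)%4])[:2]).round(1) for i in range(4)], np.degrees(np.arctan2(*(q[1]-q[0])[[1,0]])), np.degrees(np.arctan2(*(q[2]-q[3])[[1,0]])), q.mean(0))
plan(c[0],c[1],76,22)
print(c)
# prism corners (lid z=30) for later
print(toplane(cal,np.array([[155,270],[525,82]])/4+[170,120],30))
```

```text
[ 613.  -256.4  100. ] [[ 584.6 -243.1  100. ]
 [ 624.1 -227.   100. ]
 [ 642.  -267.8  100. ]
 [ 600.9 -284.6  100. ]]
[np.float64(42.6), np.float64(44.6), np.float64(44.4), np.float64(44.6)] 22.22357688830367 22.223393637256724 [ 612.89904687 -255.66199969  100.        ]
at [ 613.5 -253.8  198.1] turn [ 0.0038  0.0003 -0.0001] shift cm [12.21 -0.22 -0.15] grip 1.0 j [-0.57  0.65  1.07  0.    1.42 -0.96] t 9.88 F [ 0.4 -0.4 -0.5]
[ 613.03041496 -256.43432455  100.        ]
[[ 573.79994    -300.18980737   30.        ]
 [ 648.1612641  -211.90114372   30.        ]]
```

```bash
python3 -m pendant '[[0,0,0,3,-0.2,-0.1,1],[0,0,0,7,-0.2,-0.1,1],[0,0,0,10,-0.2,-0.1,1],[0,0,0,12,-0.2,-0.1,1],[0,0,0,12.2,-0.2,-0.1,1]]' 40
python3 -m pendant '[[0,0,0,0,0,0,0.5],[0,0,0,0,0,0,0.3],[0,0,0,0,0,0,0.2],[0,0,0,0,0,0,0.2],[0,0,0,0,0,0,0.2]]' 40
python3 -m pendant '[[0,0,0,-0.5,0,0,0.2],[0,0,0,-1.5,0,0,0.2],[0,0,0,-3,0,0,0.2],[0,0,0,-5,0,0,0.2],[0,0,0,-7,0,0,0.2]]' 40
python3 - <<'E'
from h import *
plan(443,-135,146,2)
cal=vision.calibration("wrist"); im=vision.capture("wrist"); 
np.save("w7.npy",im); np.save("w7cal.npy",cal,allow_pickle=True)
cv2.imwrite("pics/w7.png",cv2.resize(im[:,:,::-1],(768,576)))
E
```

```text
time_s: 10.5
eef_pos: [612.7, -256.3, 74.6]
ee_rot: [0.693, -0.135, 0.695, 0.137]
force: [0.6, 0.2, 0.8]
grip_width: 1.0
time_s: 11.12
eef_pos: [613.5, -257.9, 77.0]
ee_rot: [0.695, -0.136, 0.693, 0.135]
force: [-0.7, 0.6, 5.8]
grip_width: 0.532
time_s: 11.75
eef_pos: [613.1, -257.8, 147.4]
ee_rot: [0.694, -0.136, 0.694, 0.135]
force: [0.4, -0.2, -0.8]
grip_width: 0.531
at [ 613.1 -257.8  147.4] turn [0.3511 0.0006 0.0006] shift cm [  0.12  17.78 -11.13] grip 0.531 j [-0.57  0.69  1.13 -0.    1.32 -0.96] t 11.75 F [ 0.4 -0.2 -0.8]
```

View pics/w7.png

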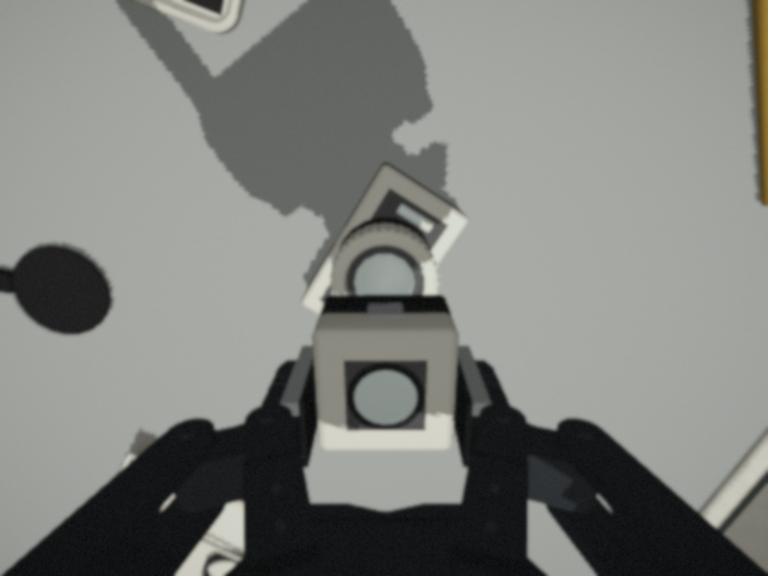

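The square case is held squarely. The large round lid, at (386,280), still rests on the prism case.

```bash
python3 -m pendant '[[0.06,0,0,0,2.6,-1.6,0.2],[0.14,0,0,0,6.5,-4,0.2],[0.22,0,0,0,10.5,-6.5,0.2],[0.3,0,0,0,14.3,-9,0.2],[0.351,0,0,0,17.8,-11.1,0.2]]' 40
python3 -m pendant '[[0,0,0,0.5,0,0,0.2],[0,0,0,2,0,0,0.2],[0,0,0,4,0,0,0.2],[0,0,0,6,0,0,0.2],[0,0,0,7.5,0,0,0.2]]' 40
python3 - <<'E'
from h import *
plan(443.5,-135,12.5,2)
cal=vision.calibration("wrist"); im=vision.capture("wrist"); 
np.save("w8.npy",im); np.save("w8cal.npy",cal,allow_pickle=True)
cv2.imwrite("pics/w8.png",cv2.resize(im[:,:,::-1],(768,576)))
E
```

```text
time_s: 12.42
eef_pos: [441.9, -133.7, 146.1]
ee_rot: [0.707, -0.012, 0.707, 0.012]
force: [0.6, 1.2, 0.1]
grip_width: 0.533
time_s: 13.05
eef_pos: [443.7, -135.1, 70.1]
ee_rot: [0.707, -0.013, 0.707, 0.012]
force: [-0.7, 0.6, -1.6]
grip_width: 0.53
at [ 443.7 -135.1   70.1] turn [0.0003 0.0003 0.0002] shift cm [ 5.76  0.02 -0.02] grip 0.53 j [-0.55  0.39  1.87 -0.    0.88 -0.58] t 13.05 F [-0.7  0.6 -1.6]
```

View pics/w8.png

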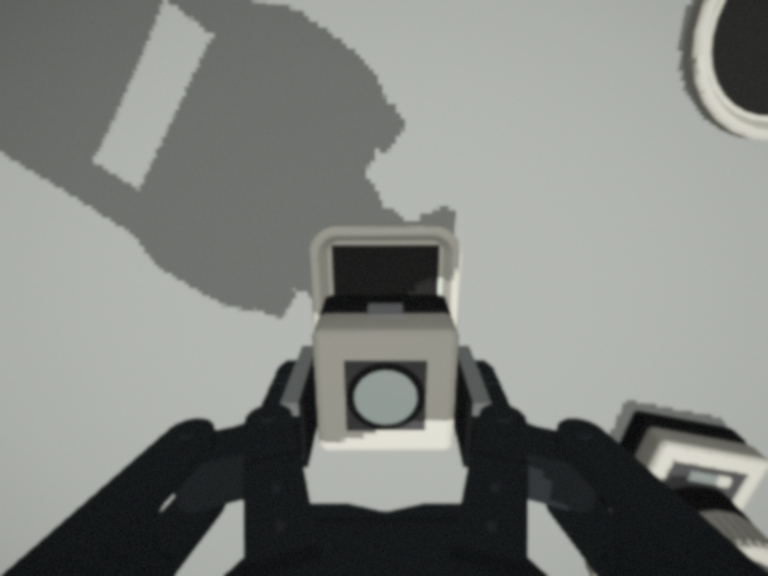

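```bash
python3 -m pendant '[[0,0,0,1.5,0,0,0.2],[0,0,0,3,0,0,0.2],[0,0,0,4.2,0,0,0.2],[0,0,0,5,0,0,0.2],[0,0,0,5.2,0,0,0.2]]' 40
python3 - <<'E'
from h import *
plan(443.5,-135,12.5,2)
cal=vision.calibration("wrist"); im=vision.capture("wrist"); 
np.save("w9.npy",im); np.save("w9cal.npy",cal,allow_pickle=True)
cv2.imwrite("pics/w9.png",cv2.resize(im[:,:,::-1],(768,576)))
E
```

```text
time_s: 13.72
eef_pos: [443.1, -134.6, 18.4]
ee_rot: [0.707, -0.012, 0.707, 0.012]
force: [-0.2, -0.8, 0.0]
grip_width: 0.528
at [ 443.1 -134.6   18.4] turn [ 0.0001 -0.0005 -0.0003] shift cm [ 0.59 -0.04  0.04] grip 0.528 j [-0.55  0.48  1.9  -0.    0.76 -0.58] t 13.72 F [-0.2 -0.8  0. ]
```

View pics/w9.png

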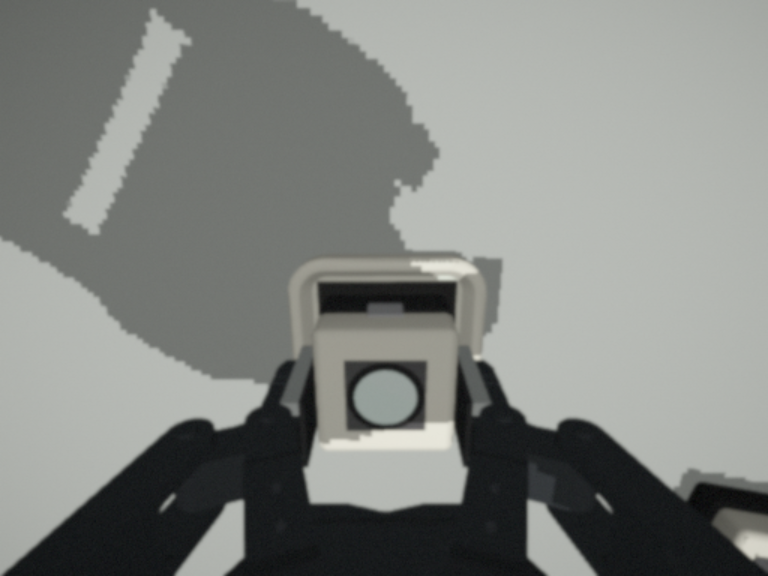

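```bash
python3 - <<'E'
from h import *
cal=np.load("w9cal.npy",allow_pickle=True).item()
print("rim top edge",toplane(cal,np.array([[387,256],[289,300],[486,300]])/1.5,9))
print("lid",toplane(cal,np.array([[386,397],[314,318],[457,318]])/1.5,34+18.4-10))
E
python3 -m pendant '[[0,0,0,0.2,0,0,0.2],[0,0,0,0.4,0,0,0.2],[0,0,0,0.6,0,0,0.2],[0,0,0,0.6,0,0,0.2],[0,0,0,0.6,0,0,0.2]]' 40
```

```text
rim top edge [[ 442.63067468  -96.05222036    9.        ]
 [ 406.48200415 -114.54891482    9.        ]
 [ 480.41303194 -111.91727809    9.        ]]
lid [[ 443.54256603 -132.8924097    42.4       ]
 [ 421.15417731 -106.23775018   42.4       ]
 [ 463.64805497 -104.72406012   42.4       ]]
time_s: 14.4
eef_pos: [443.3, -134.6, 14.0]
ee_rot: [0.707, -0.013, 0.707, 0.012]
force: [-6.0, 3.3, 18.2]
grip_width: 0.528
```

```bash
python3 -m pendant '[[0,0,0,-0.2,0,0,0.2],[0,0,0,-0.2,0,0,0.6],[0,0,0,-0.2,0,0,0.75],[0,0,0,-0.2,0,0,0.8],[0,0,0,-0.2,0,0,0.8]]' 40
python3 -m pendant '[[0,0,0,-1,0,0,0.8],[0,0,0,-4,0,0,0.9],[0,0,0,-8,0,0,1],[0,0,0,-12,-2,0,1],[0,0,0,-15,-6,3,1]]' 40
python3 - <<'E'
from h import *
plan(613,-257,165,0)
cal=vision.calibration("wrist"); im=vision.capture("wrist"); 
cv2.imwrite("pics/w10.png",cv2.resize(im[:,:,::-1],(768,576)))
E
```

```text
time_s: 15.02
eef_pos: [443.1, -134.6, 14.6]
ee_rot: [0.707, -0.012, 0.707, 0.012]
force: [0.9, -0.1, -0.3]
grip_width: 0.803
time_s: 15.65
eef_pos: [475.1, -193.5, 167.6]
ee_rot: [0.707, -0.013, 0.707, 0.012]
force: [1.1, -0.4, 0.1]
grip_width: 1.001
at [ 475.1 -193.5  167.6] turn [0.0359 0.0013 0.0009] shift cm [ 0.28 -6.84 13.56] grip 1.001 j [-0.62  0.35  1.63  0.    1.17 -0.65] t 15.65 F [ 1.1 -0.4  0.1]
```

View pics/w10.png

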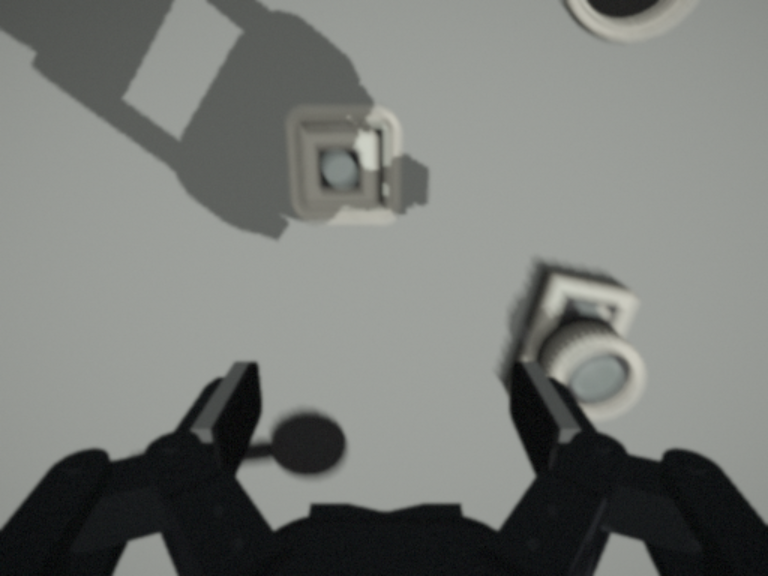

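The square case sits in its dish at (340,168). Next is the large round case.

```bash
python3 -m pendant '[[0,0,0,0,-2,3,1],[0.01,0,0,0,-4,7,1],[0.03,0,0,0,-6,11,1],[0.036,0,0,0,-6.8,13.5,1],[0.036,0,0,0,-6.8,13.5,1]]' 50
python3 - <<'E'
from h import *
plan(613,-257,165,0)
cal=vision.calibration("wrist"); im=vision.capture("wrist"); 
np.save("w11.npy",im); np.save("w11cal.npy",cal,allow_pickle=True)
cv2.imwrite("pics/w11.png",cv2.resize(im[120:270,170:350,::-1],None,fx=4,fy=4,interpolation=cv2.INTER_CUBIC))
E
```

```text
time_s: 16.32
eef_pos: [613.2, -256.9, 164.4]
ee_rot: [0.707, 0.0, 0.707, -0.0]
force: [-0.7, 0.5, 0.1]
grip_width: 1.001
at [ 613.2 -256.9  164.4] turn [-0.0006 -0.0001 -0.0001] shift cm [-0.06 -0.01 -0.02] grip 1.001 j [-0.57  0.68  1.11  0.    1.35 -0.57] t 16.32 F [-0.7  0.5  0.1]
```

View pics/w11.png

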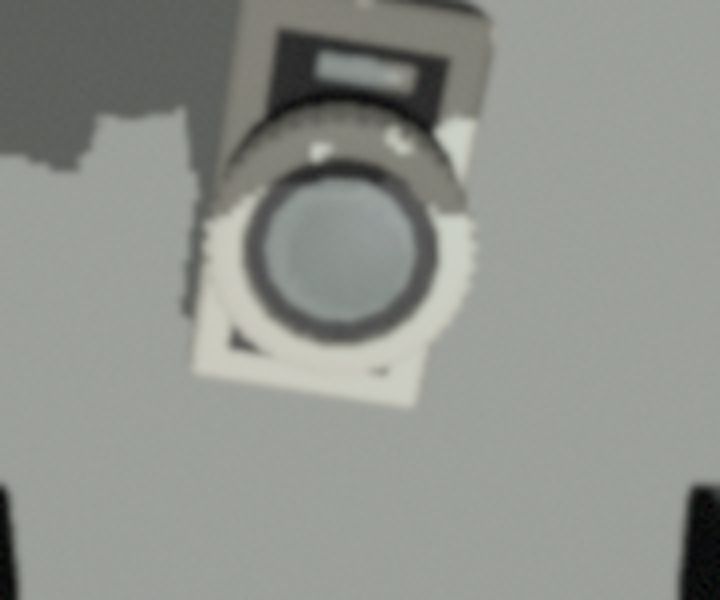

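Run:
```python
from h import *
cal=np.load("w11cal.npy",allow_pickle=True).item()
P=lambda a,z: toplane(cal,np.array(a)/4+[170,120],z)
print("large",P([[342,250],[246,250],[438,250],[205,240],[472,240]],66).round(1))
q=P([[192,372],[415,407],[492,30]],30); d=q[1]-q[0]; print("prism",q.round(1),np.hypot(*d[:2]),np.degrees(np.arctan2(d[1],d[0])), np.degrees(np.arctan2(*(q[2]-q[1])[[1,0]]))-90)
c=P([[342,250]],66)[0]; plan(c[0],c[1],39.5,0)
```

```text
large [[ 612.4 -255.2   66. ]
 [ 591.4 -255.2   66. ]
 [ 633.3 -255.2   66. ]
 [ 582.5 -252.9   66. ]
 [ 640.7 -252.9   66. ]]
prism [[ 573.  -300.9   30. ]
 [ 631.4 -311.    30. ]
 [ 647.7 -212.5   30. ]] 59.180859998375574 -9.831187657776256 -9.419892258818436
at [ 612.4 -256.6  164.6] turn [-0.0006 -0.0005 -0.0002] shift cm [12.51  0.14 -0.  ] grip 0.997 j [-0.57  0.67  1.11 -0.    1.35 -0.57] t 16.38 F [0.3 0.  0.2]
```

```bash
python3 -m pendant '[[0,0,0,3,0.1,0,1],[0,0,0,7,0.1,0,1],[0,0,0,10.2,0.1,0,1],[0,0,0,12,0.1,0,1],[0,0,0,12.5,0.1,0,1]]' 50
python3 -m pendant '[[0,0,0,0,0,0,0.7],[0,0,0,0,0,0,0.5],[0,0,0,0,0,0,0.3],[0,0,0,0,0,0,0.3],[0,0,0,0,0,0,0.3]]' 50
python3 -m pendant '[[0,0,0,-0.5,0,0,0.3],[0,0,0,-1.5,0,0,0.3],[0,0,0,-3,0,0,0.3],[0,0,0,-5,0,0,0.3],[0,0,0,-6.5,0,0,0.3]]' 50
python3 - <<'E'
from h import *
plan(614,-8,70,0)
cal=vision.calibration("wrist"); im=vision.capture("wrist"); 
np.save("w12.npy",im); np.save("w12cal.npy",cal,allow_pickle=True)
cv2.imwrite("pics/w12.png",cv2.resize(im[:,:,::-1],(768,576)))
E
```

```text
time_s: 17.0
eef_pos: [612.1, -255.6, 39.6]
ee_rot: [0.707, 0.0, 0.707, -0.0]
force: [-0.3, 0.4, 0.7]
grip_width: 1.005
time_s: 17.62
eef_pos: [613.2, -256.2, 41.5]
ee_rot: [0.708, -0.0, 0.706, -0.001]
force: [-0.1, 0.3, 5.7]
grip_width: 0.684
time_s: 18.25
eef_pos: [612.8, -255.9, 106.5]
ee_rot: [0.708, 0.0, 0.707, -0.001]
force: [-0.3, -0.2, -1.2]
grip_width: 0.68
at [ 612.8 -255.9  106.5] turn [-0.001   0.0013  0.0008] shift cm [ 3.63 24.79  0.09] grip 0.68 j [-0.57  0.73  1.18  0.    1.23 -0.57] t 18.25 F [-0.3 -0.2 -1.2]
```

View pics/w12.png

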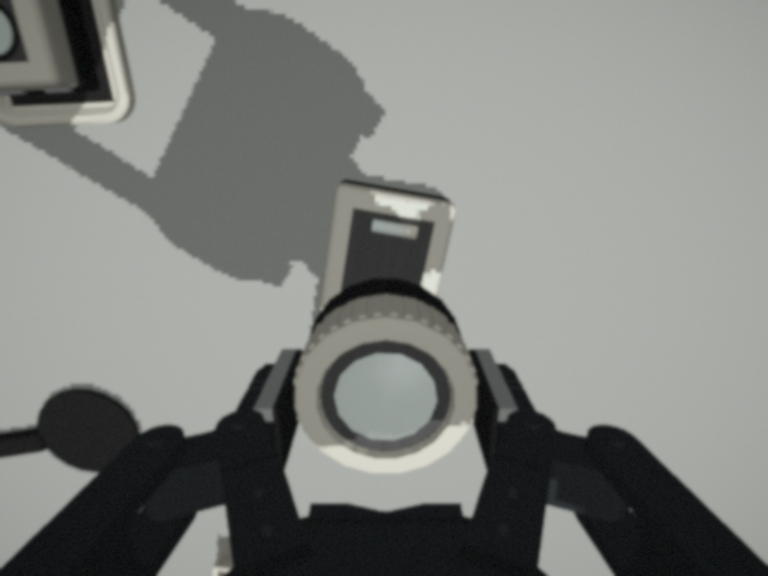

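The large case is held level and the prism case is free. Moving to the large dish.

```bash
python3 -m pendant '[[0,0,0,0,2.5,0,0.3],[0,0,0,0,8,0,0.3],[0,0,0,0,14,0,0.3],[0,0,0,0,20,0.1,0.3],[0,0,0,0,24.8,0.1,0.3]]' 50
python3 -m pendant '[[0,0,0,0.5,0,0,0.3],[0,0,0,2,0,0,0.3],[0,0,0,4,0,0,0.3],[0,0,0,6.5,0,0,0.3],[0,0,0,8,0,0,0.3]]' 50
python3 - <<'E'
from h import *
plan(614,-8,12.5,0)
cal=vision.calibration("wrist"); im=vision.capture("wrist"); 
np.save("w13.npy",im); np.save("w13cal.npy",cal,allow_pickle=True)
cv2.imwrite("pics/w13.png",cv2.resize(im[:,:,::-1],(768,576)))
E
```

```text
time_s: 18.92
eef_pos: [612.7, -4.1, 104.2]
ee_rot: [0.707, 0.0, 0.708, 0.0]
force: [1.3, -0.2, -1.1]
grip_width: 0.684
time_s: 19.55
eef_pos: [612.8, -8.6, 22.4]
ee_rot: [0.706, 0.001, 0.708, -0.001]
force: [1.2, -0.9, -1.0]
grip_width: 0.684
at [612.8  -8.6  22.4] turn [-0.0026 -0.0028 -0.0005] shift cm [0.99 0.06 0.12] grip 0.684 j [-0.2   0.73  1.43 -0.    0.99 -0.2 ] t 19.55 F [ 1.2 -0.9 -1. ]
```

View pics/w13.png

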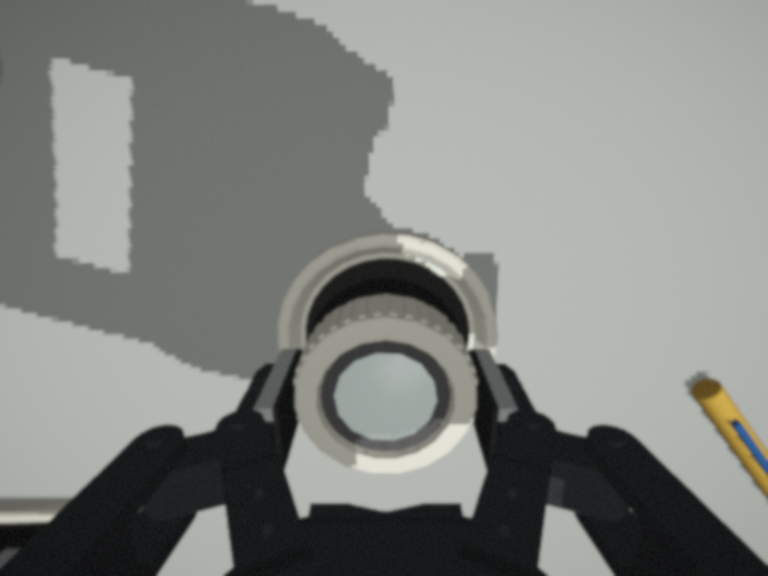

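```bash
python3 - <<'E'
from h import *
cal=np.load("w13cal.npy",allow_pickle=True).item()
print("rim",toplane(cal,np.array([[388,232],[278,325],[498,325]])/1.5,9))
print("lid",toplane(cal,np.array([[386,395],[318,395],[455,395]])/1.5,36+22.4-10.5))
plan(614,-8,12.5,0)
E
python3 -m pendant '[[0,0,0,0.2,0,0.1,0.3],[0,0,0,0.5,0,0.1,0.3],[0,0,0,0.7,0,0.1,0.3],[0,0,0,0.9,0,0.1,0.3],[0,0,0,1,0,0.1,0.3]]' 50
```

```text
rim [[6.14142206e+02 3.78240986e+01 9.00000000e+00]
 [5.70827596e+02 4.69579122e-01 9.00000000e+00]
 [6.57386776e+02 3.89204567e-01 9.00000000e+00]]
lid [[613.36938262  -5.26994002  47.9       ]
 [592.05096913  -5.26253725  47.9       ]
 [634.97892666  -5.27744388  47.9       ]]
at [612.1  -8.4  21.1] turn [-0.0025 -0.0048 -0.0009] shift cm [0.86 0.04 0.19] grip 0.683 j [-0.2   0.73  1.43 -0.    0.99 -0.2 ] t 19.6 F [-1.  -0.5 -3.4]
time_s: 20.23
eef_pos: [614.8, -7.7, 14.7]
ee_rot: [0.707, 0.0, 0.707, -0.0]
force: [-0.2, 0.2, -2.0]
grip_width: 0.686
```

```bash
python3 -m pendant '[[0,0,0,0.1,0,0,0.3],[0,0,0,0.2,0,0,0.3],[0,0,0,0.2,0,0,0.3],[0,0,0,0.2,0,0,0.3],[0,0,0,0.2,0,0,0.3]]' 50
```

```text
time_s: 20.85
eef_pos: [614.8, -7.7, 14.5]
ee_rot: [0.707, 0.0, 0.707, -0.0]
force: [-7.6, 0.5, 13.9]
grip_width: 0.685
```

```bash
python3 -m pendant '[[0,0,0,-0.1,0,0,0.3],[0,0,0,-0.1,0,0,0.8],[0,0,0,-0.1,0,0,0.9],[0,0,0,-0.1,0,0,0.9],[0,0,0,-0.1,0,0,0.9]]' 50
python3 -m pendant '[[0,0,0,-1,0,0,0.95],[0,0,0,-4,0,0,1],[0,0,0,-8,0,0,1],[0,0,0,-11,-3,0,1],[0,0,0,-12,-8,0,1]]' 50
python3 - <<'E'
from h import *
plan(610.5,-256.7,130,-9.7)
cal=vision.calibration("wrist"); im=vision.capture("wrist"); 
cv2.imwrite("pics/w14.png",cv2.resize(im[:,:,::-1],(768,576)))
E
```

```text
time_s: 21.48
eef_pos: [614.8, -7.8, 13.6]
ee_rot: [0.707, 0.0, 0.707, -0.0]
force: [-0.1, -0.1, 0.1]
grip_width: 0.904
time_s: 22.1
eef_pos: [615.6, -87.8, 136.9]
ee_rot: [0.709, -0.001, 0.706, 0.0]
force: [1.0, 0.9, -0.2]
grip_width: 1.004
at [615.6 -87.8 136.9] turn [0.1708 0.0043 0.0009] shift cm [  0.71 -16.89  -0.54] grip 1.004 j [-0.33  0.6   1.31  0.    1.22 -0.33] t 22.1 F [ 1.   0.9 -0.2]
```

View pics/w14.png

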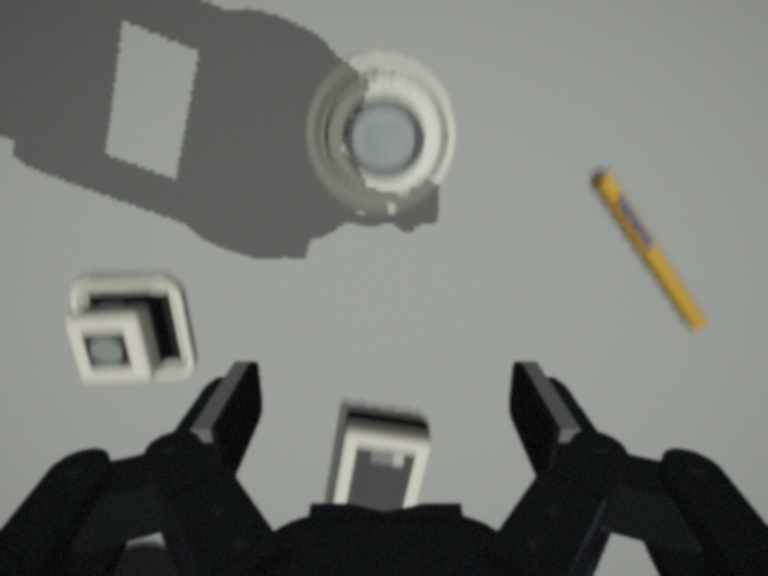

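The large case sits in its dish, lid (383,137) against dish (381,132), and the square stays put. Last is the prism.

```bash
python3 -m pendant '[[0.03,0,0,0,-4,-0.1,1],[0.08,0,0,0,-9,-0.3,1],[0.13,0,0,0,-14,-0.5,1],[0.17,0,0,0,-16.7,-0.5,1],[0.17,0,0,0,-16.7,-0.5,1]]' 60
python3 - <<'E'
from h import *
plan(610.5,-256.7,11,-9.7)
cal=vision.calibration("wrist"); im=vision.capture("wrist"); 
np.save("w15.npy",im); np.save("w15cal.npy",cal,allow_pickle=True)
cv2.imwrite("pics/w15.png",cv2.resize(im[100:285,140:370,::-1],None,fx=3,fy=3,interpolation=cv2.INTER_CUBIC))
E
```

```text
time_s: 22.78
eef_pos: [609.2, -256.4, 133.9]
ee_rot: [0.705, 0.061, 0.704, -0.061]
force: [0.3, 0.9, -0.7]
grip_width: 1.002
at [ 609.2 -256.4  133.9] turn [-0.0043  0.0003  0.0003] shift cm [12.29 -0.    0.13] grip 1.002 j [-0.58  0.69  1.16 -0.    1.28 -0.4 ] t 22.77 F [ 0.3  0.9 -0.7]
```

View pics/w15.png

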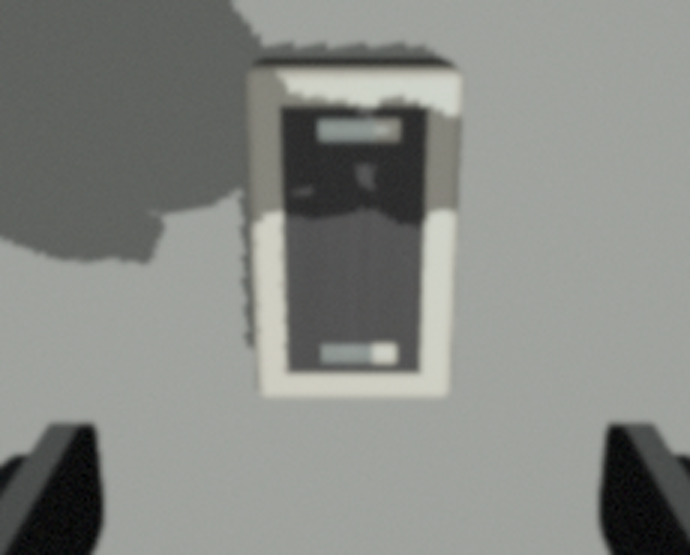

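Run:
```python
from h import *
cal=np.load("w15cal.npy",allow_pickle=True).item()
P=lambda a,z: toplane(cal,np.array(a)/3+[140,100],z)
q=P([[246,68],[461,70],[449,397],[262,397]],30); print(q.round(1),q.mean(0).round(1))
print([np.hypot(*(q[i]-q[(i+1)%4])[:2]).round(1) for i in range(4)], [np.degrees(np.arctan2(*(a-b)[[1,0]])).round(1) for a,b in ((q[1],q[0]),(q[2],q[3]),(q[0],q[3]),(q[1],q[2]))])
c=q.mean(0); plan(c[0],c[1],11,-9.5)
```

```text
[[ 590.  -199.6   30. ]
 [ 648.9 -210.5   30. ]
 [ 631.7 -311.3   30. ]
 [ 573.3 -301.1   30. ]] [ 611.  -255.6   30. ]
[np.float64(59.9), np.float64(102.2), np.float64(59.2), np.float64(102.8)] [np.float64(-10.5), np.float64(-9.9), np.float64(80.7), np.float64(80.3)]
at [ 609.4 -254.9  133.9] turn [-0.0058 -0.     -0.0002] shift cm [12.29 -0.05  0.17] grip 0.999 j [-0.57  0.69  1.17  0.    1.28 -0.4 ] t 22.82 F [-0.2  0.8  0.2]
```

```bash
python3 -m pendant '[[0,0,0,3,0,0.1,1],[0,0,0,7,0,0.1,1],[0,0,0,10.2,0,0.1,1],[0,0,0,12,0,0.1,1],[0,0,0,12.3,0,0.1,1]]' 60
python3 -m pendant '[[0,0,0,0,0,0,0.7],[0,0,0,0,0,0,0.5],[0,0,0,0,0,0,0.3],[0,0,0,0,0,0,0.3],[0,0,0,0,0,0,0.3]]' 60
python3 -m pendant '[[0,0,0,-0.5,0,0,0.3],[0,0,0,-1.5,0,0,0.3],[0,0,0,-3,0,0,0.3],[0,0,0,-5,0,0,0.3],[0,0,0,-7,0,0,0.3]]' 60
python3 - <<'E'
from h import *
plan(432,146,80,5)
cal=vision.calibration("wrist"); im=vision.capture("wrist"); 
cv2.imwrite("pics/w16.png",cv2.resize(im[:,:,::-1],(768,576)))
im=vision.capture("scene"); cv2.imwrite("pics/s16.png",cv2.resize(im[180:340,180:350,::-1],None,fx=4,fy=3.5,interpolation=cv2.INTER_CUBIC))
E
```

```text
time_s: 23.45
eef_pos: [610.5, -254.0, 10.3]
ee_rot: [0.704, 0.06, 0.705, -0.06]
force: [0.3, 0.2, 0.1]
grip_width: 1.008
time_s: 24.08
eef_pos: [611.4, -255.3, 12.7]
ee_rot: [0.706, 0.06, 0.704, -0.061]
force: [0.2, 1.3, 6.6]
grip_width: 0.71
time_s: 24.7
eef_pos: [610.7, -255.0, 82.7]
ee_rot: [0.705, 0.06, 0.704, -0.061]
force: [0.1, 0.2, -1.8]
grip_width: 0.708
at [ 610.7 -255.    82.7] turn [-0.2582  0.0009  0.0006] shift cm [  0.23  36.48 -24.43] grip 0.708 j [-0.57  0.75  1.21 -0.    1.18 -0.4 ] t 24.7 F [ 0.1  0.2 -1.8]
```

View pics/w16.png

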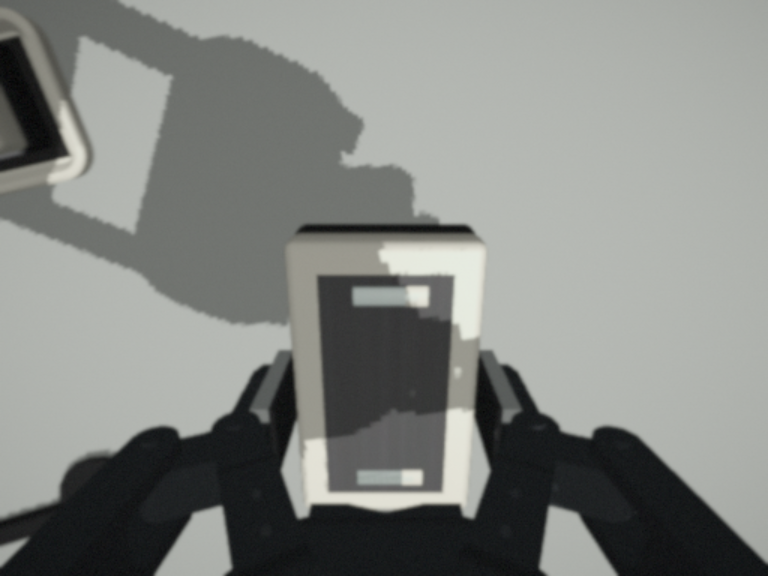

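View pics/s16.png

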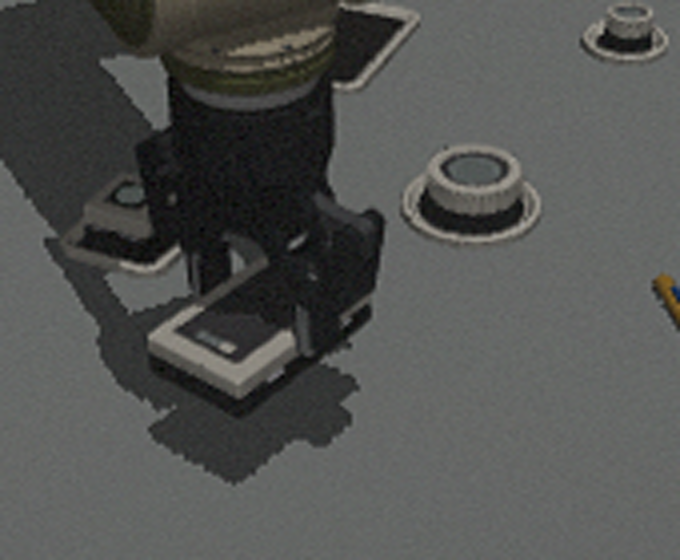

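The prism case is held level, and the three placed cases are undisturbed. Moving to the prism holder.

```bash
python3 -m pendant '[[-0.02,0,0,0,2.5,-1.6,0.3],[-0.06,0,0,0,7,-4.7,0.3],[-0.1,0,0,0,12,-8,0.3],[-0.14,0,0,0,17,-11.4,0.3],[-0.18,0,0,0,22,-14.7,0.3]]' 60
python3 -c "
from h import *
plan(432,146,80,5)"
```

```text
time_s: 25.42
eef_pos: [501.9, -11.5, 80.7]
ee_rot: [0.707, -0.003, 0.707, 0.004]
force: [0.6, 0.4, -1.6]
grip_width: 0.704
at [501.9 -11.5  80.7] turn [-0.0773  0.0001 -0.0001] shift cm [ 0.07 15.82 -6.84] grip 0.704 j [-0.26  0.44  1.75  0.    0.95 -0.27] t 25.43 F [ 0.6  0.4 -1.6]
```

```bash
python3 -m pendant '[[-0.02,0,0,0,5,-2.2,0.3],[-0.05,0,0,0,9.5,-4.1,0.3],[-0.077,0,0,0,13,-5.8,0.3],[-0.077,0,0,0,15,-6.6,0.3],[-0.077,0,0,0,15,-6.6,0.3]]' 60
python3 -m pendant '[[0,0,0,0.5,0,0,0.3],[0,0,0,1.5,0,0,0.3],[0,0,0,2.5,0,0,0.3],[0,0,0,3,0,0,0.3],[0,0,0,3,0,0,0.3]]' 60
python3 - <<'E'
from h import *
plan(432,146,13,5)
cal=vision.calibration("wrist"); im=vision.capture("wrist"); 
np.save("w17.npy",im); np.save("w17cal.npy",cal,allow_pickle=True)
cv2.imwrite("pics/w17.png",cv2.resize(im[:,:,::-1],(768,576)))
E
```

```text
time_s: 26.05
eef_pos: [435.2, 137.2, 80.8]
ee_rot: [0.706, -0.031, 0.706, 0.031]
force: [0.1, -0.2, -1.9]
grip_width: 0.708
time_s: 26.68
eef_pos: [435.6, 136.2, 50.3]
ee_rot: [0.706, -0.03, 0.707, 0.03]
force: [0.6, -0.5, -1.6]
grip_width: 0.707
at [435.6 136.2  50.3] turn [-0.0015 -0.0009 -0.    ] shift cm [ 3.73  1.01 -0.27] grip 0.707 j [ 0.05  0.41  1.9  -0.    0.83 -0.04] t 26.68 F [ 0.6 -0.5 -1.6]
```

View pics/w17.png

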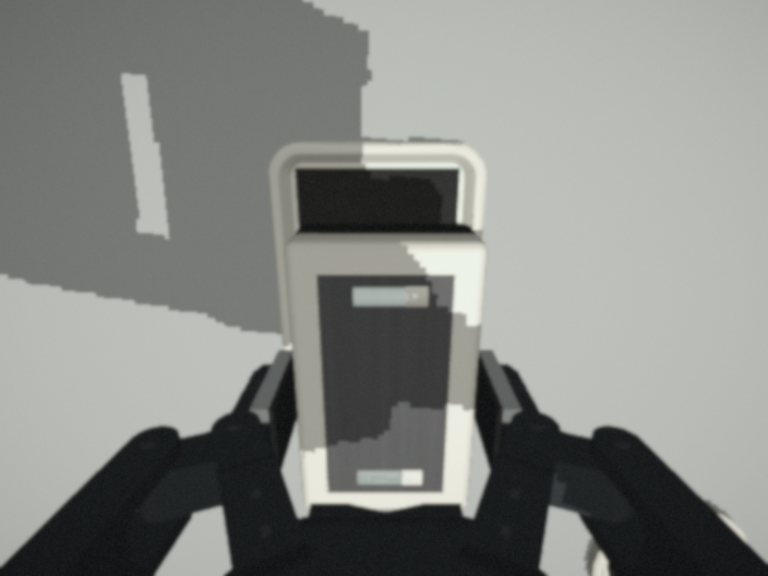

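Run:
```python
from h import *
cal=np.load("w17cal.npy",allow_pickle=True).item()
W=lambda a,z:toplane(cal,np.array(a)/1.5,z)
r=W([[378,142],[270,170],[486,170]],9); f=W([[296,168],[460,168],[378,168]],3); l=W([[288,237],[485,237],[304,506],[469,506]],69.5)
p,rr,s=pose(); M=rr.as_matrix()
for n,a in (("rim",r),("floor",f),("lid",l)): print(n,a.round(1),"tool\n",((a-p)@M).round(1))
```

```text
rim [[426.3 212.7   9. ]
 [382.9 197.9   9. ]
 [471.4 205.5   9. ]] tool
 [[ 41.6  77.   -2.9]
 [ 41.6  66.  -47.4]
 [ 41.6  66.   41.5]]
floor [[392.4 199.    3. ]
 [461.7 205.    3. ]
 [427.  202.    3. ]] tool
 [[ 47.6  66.2 -37.9]
 [ 47.6  66.3  31.7]
 [ 47.6  66.2  -3.1]]
lid [[403.2 186.2  69.5]
 [460.2 191.1  69.5]
 [410.4  85.7  69.5]
 [470.5  90.9  69.5]] tool
 [[-18.9  52.6 -28.2]
 [-18.9  52.6  29. ]
 [-18.9 -48.2 -29.6]
 [-18.9 -48.1  30.6]]
```

```bash
python3 -m pendant '[[0,0,0,0,0.5,-0.2,0.3],[0,0,0,0.5,0.9,-0.3,0.3],[0,0,0,1.3,0.9,-0.3,0.3],[0,0,0,2.2,0.9,-0.3,0.3],[0,0,0,2.8,0.9,-0.3,0.3]]' 60
python3 - <<'E'
from h import *
plan(432,146,13,5)
cal=vision.calibration("wrist"); im=vision.capture("wrist"); 
np.save("w18.npy",im); np.save("w18cal.npy",cal,allow_pickle=True)
cv2.imwrite("pics/w18.png",cv2.resize(im[:,:,::-1],(768,576)))
E
```

```text
time_s: 27.35
eef_pos: [431.7, 144.9, 21.9]
ee_rot: [0.706, -0.03, 0.707, 0.03]
force: [0.0, -0.8, -1.9]
grip_width: 0.707
at [431.7 144.9  21.9] turn [-0.0013 -0.0009  0.    ] shift cm [0.89 0.11 0.04] grip 0.707 j [ 0.07  0.46  1.92 -0.    0.76 -0.02] t 27.35 F [ 0.  -0.8 -1.9]
```

View pics/w18.png

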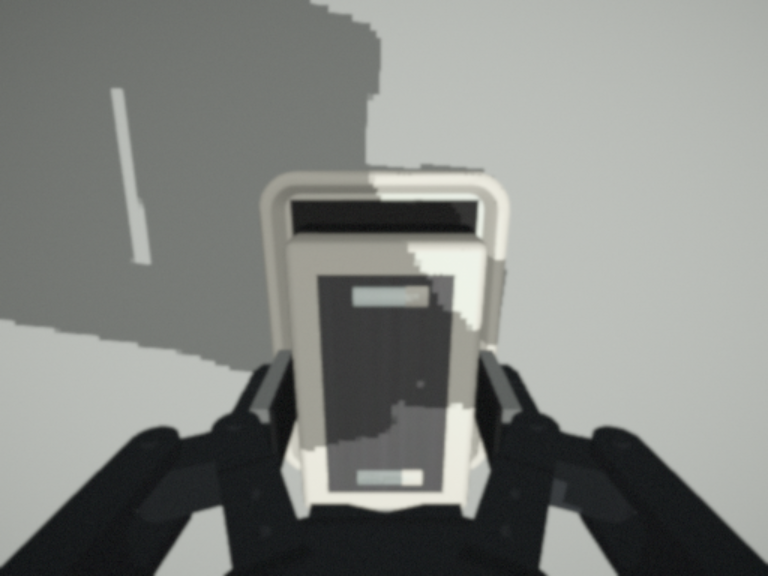

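```bash
python3 - <<'E'
from h import *
cal=np.load("w18cal.npy",allow_pickle=True).item()
W=lambda a,z:toplane(cal,np.array(a)/1.5,z)
p,rr,s=pose(); M=rr.as_matrix()
print(((np.r_[W([[385,172]],9),W([[385,200]],3),W([[288,237],[485,237],[304,506],[469,506]],41)]-p)@M).round(1))
E
python3 -m pendant '[[0,0,0,0.2,0,0,0.3],[0,0,0,0.4,0,0,0.3],[0,0,0,0.6,0,0,0.3],[0,0,0,0.8,0,0,0.3],[0,0,0,0.8,0,0,0.3]]' 60
```

```text
[[ 12.5  68.    0.4]
 [ 18.5  57.3   0.5]
 [-19.5  52.6 -27.8]
 [-19.6  52.6  29.5]
 [-19.5 -48.3 -29.1]
 [-19.6 -48.2  31.2]]
time_s: 28.02
eef_pos: [432.1, 145.0, 15.6]
ee_rot: [0.707, -0.031, 0.706, 0.03]
force: [-6.1, -1.5, 12.9]
grip_width: 0.712
```

```bash
python3 -m pendant '[[0,0,0,-0.2,0,0,0.3],[0,0,0,-0.2,0,0,0.8],[0,0,0,-0.2,0,0,1],[0,0,0,-0.2,0,0,1],[0,0,0,-0.2,0,0,1]]' 60
python3 -m pendant '[[0,0,0,-1,0,0,1],[0,0,0,-4,0,0,1],[0,0,0,-8,0,0,1],[0,0,0,-13,-3,-3,1],[0,0,0,-18,-7,-6,1]]' 60
python3 -m pendant '[[0,0,0,0,0,-2,1],[0,0,0,0,0,-4,1],[0,0,0,0,0,-5,1],[0,0,0,0,0,-5,1],[0,0,0,0,0,-5,1]]' 60
python3 - <<'E'
from h import *
for n in ("wrist","scene","top"):
    im=vision.capture(n); cv2.imwrite(f"pics/f_{n}.png",cv2.resize(im[:,:,::-1],(768,576)) if n!="scene" else cv2.resize(im[150:320,180:380,::-1],None,fx=4,fy=3.5,interpolation=cv2.INTER_CUBIC))
E
```

```text
time_s: 28.65
eef_pos: [432.0, 145.0, 16.7]
ee_rot: [0.706, -0.03, 0.706, 0.03]
force: [-0.4, 0.5, -0.3]
grip_width: 0.997
time_s: 29.28
eef_pos: [381.5, 76.4, 190.7]
ee_rot: [0.707, -0.031, 0.706, 0.031]
force: [1.0, -0.3, 0.5]
grip_width: 1.0
time_s: 29.9
eef_pos: [333.1, 72.5, 188.9]
ee_rot: [0.707, -0.03, 0.706, 0.03]
force: [0.2, 0.1, 0.2]
grip_width: 0.998
```

View pics/f_wrist.png

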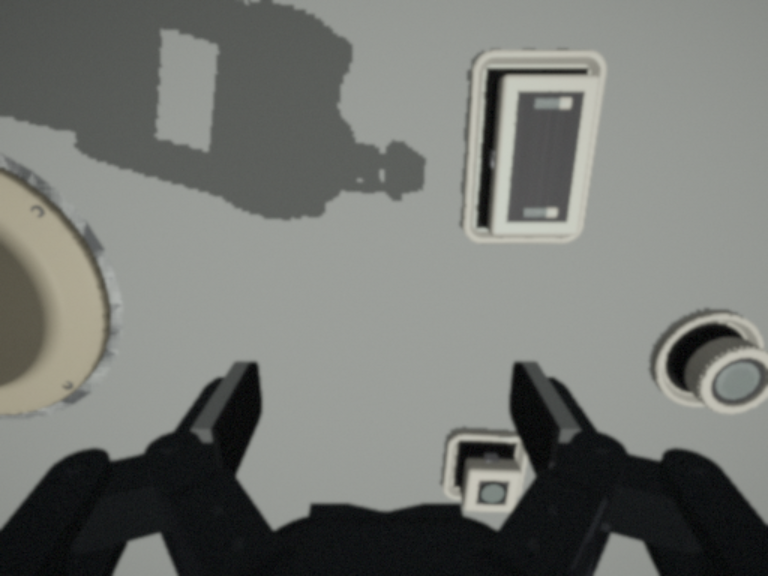

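View pics/f_scene.png

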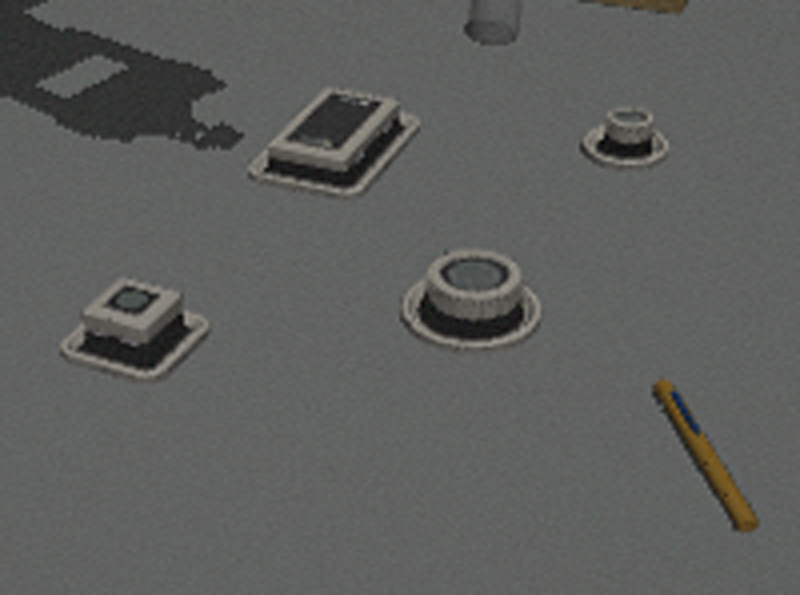

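View pics/f_top.png

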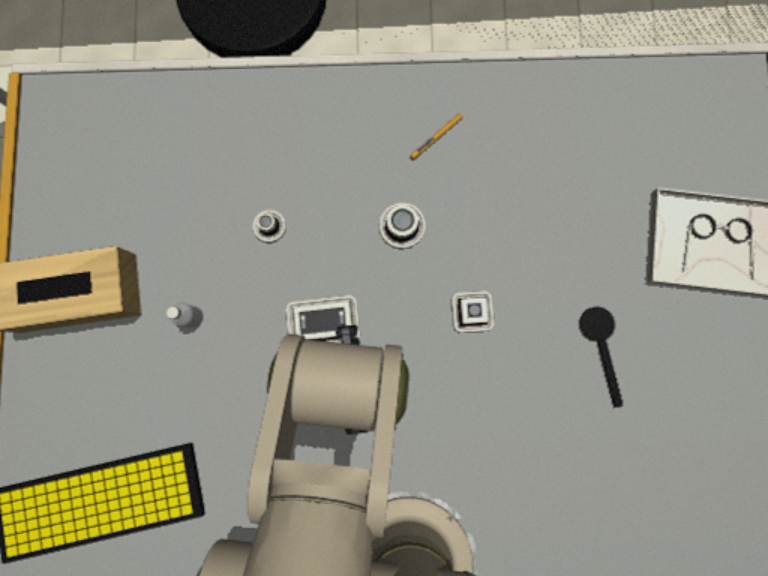

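All four cases sit in their dishes, and the occluder and bottle are where they were. One numeric check before handing in.

Run:
```python
from h import *
cal=vision.calibration("top")
for n,px,z,h in (("small",(267,222),35,(620,247.5)),("large",(402.5,219.5),39,(614,-8)),("square",(474.5,310.5),37,(443.5,-135.5)),("prism",(322.5,319.5),33,(432,146))):
    c=toplane(cal,np.array(px)/1.5,z)[0,:2]; print(n,c.round(1),"off",(c-h).round(1))
print(sense()["force"].round(1),sense()["time_s"])
```

```text
small [618.6 242.3] off [-1.4 -5.2]
large [615.  -10.6] off [ 1.  -2.6]
square [ 441.9 -136.3] off [-1.6 -0.8]
prism [433.5 140.8] off [ 1.5 -5.2]
[ 0.1  0.2 -0.6] 30.05
```

The largest offset is about 5 mm, using hand-picked top-view points. A case flat on its floor can be at most 6 mm off per side, so all are inside the 10 mm limit. Handing in.

```bash
python3 -c "
from rig import job
print(job.finish_job())"
```

```text
the job is handed in; nothing more can be done
None
```

All four cases are in their own holders, lid up. I took them from the top down (small round, square, large round, oblong) and handed the job in at about 30 s of the 99 s allowed.

- **Setting down:** I lowered each case until I felt floor contact (13–18 N), then opened the jaws and backed off. For the large and oblong cases, that contact came at the height the 3 mm floor predicts.
- **Last pictures:** the scene, top and wrist views show all four cases flat and upright inside their dishes. The eye occluder and bottle are where they started, and the gripper is open and clear of everything.
- **Centring:** the last check, from hand-picked points in the top view, put the cases 2–5 mm from the holder centres. The limit is 10 mm.
- **Disagreement:** for the small round and oblong cases that check read about 5 mm off in y. The wrist view at set-down showed both within about 3 mm of centre. The cameras differ from each other by up to about 5 mm in y, which probably explains it. I did not re-measure, because a case lying flat on its floor cannot be 10 mm off.

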